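# Hook the parts tin away from the saw and put all the wooden parts away

## Task

Put the wooden parts away in the green cabinet. First use the orange-handled hook tool, not your fingers, to drag the blue tin from the saw side of the red tape to this side, keeping it upright; only then pull the drawer well open, pour all the balls from the tin into it and put the loose wooden knobs in as well. Leave the drawer pushed fully shut with every ball and knob inside, the empty tin standing upright on the bench on this side of the tape, and the hook's handle back on its black mat; do not disturb the glue bottle or the tape measure.

Things in the scene. Friction and masses are not known exactly. Their poses are not given: they have to be found in the camera images.
- tin_mid (a point): Centre (half-way up, on the axis) of the loose blue open tin: a round tapered cup 80 mm high, outside diameter 58 mm at the foot and 68 mm at the rim, wall 3 mm, floor 4 mm thick, 0.12 kg, balanced about half-way up (held near the rim it swings upright between the fingers when tipped, held at mid-height it does not); z axis points out of its mouth. At the start it stands on the bench beyond the red tape, its axis 70 to 95 mm past it, and holds 3 to 5 wooden balls.
- tape: Red tape on the bench, a flat strip 18 mm wide (x) and 240 mm long (y), no height. Origin at its centre; its +x axis points to the saw side, -x to this (robot) side.
- hook_grip (a point): Centre of the orange handle of the loose hook tool, a square bar 90 mm long (x), 20 mm wide (y) and 24 mm high (z), 0.12 kg, centre of mass within the handle. From the handle's +x end a steel rod of 8 mm diameter runs on along +x at the handle's mid-height, straight to 115 mm from this point; there it bends to the -y side into a level open hoop (see hook_bow). At the start the handle lies on the black mat; its underside is 12 mm below this point.
- hook_bow (a point): Centre of the hook tool's hoop, at (115, -52, 0) mm from hook_grip in the tool's own axes. The hoop is the 8 mm rod bent level round this point at a radius of 52 mm (48 mm clear inside), from the +y side round by the +x (far) side to 149 degrees, so it is open towards -x and -y. The tin's rim (34 mm radius) passes through it with the hoop lowered over the tin from above.
- mat: Fixed black rubber mat, 160 mm (x) by 70 mm (y), 3 mm thick, the hook's resting place. Origin at the centre of its underside, x along its length.
- cab_drawer0 (a joint): How far the cabinet's only drawer is pulled out, m: 0 shut, about 0.149 at its stop. It slides along the cabinet's -x axis (towards the robot) with about 1 N of friction and stays where left.
- cab_drawer0_handle (a point): Middle of the drawer's steel bar handle: a level round bar 11 mm in diameter and 110 mm long (along y), its centre 35 mm out from the drawer front, about 62 mm above the bench; +x points into the cabinet. The cabinet is fixed, 220 mm wide, 220 mm deep and 100 mm high.
- drawer_in (a point): Centre of the drawer's inner floor, 22 mm above the bench; moves with the drawer. Inside the drawer is 175 mm (x) by 178 mm (y), its walls rise 56 mm above this floor, its front 65 mm. The outer face of the drawer front is at x = -108 mm from here; when the drawer is pulled out by d the open part of it inside reaches from x = -88 mm to about x = -93 mm + d.
- ball0_center (a point): Centre of a loose wooden ball, 18 mm diameter, 12 g; at the start inside the tin. May be absent (3 to 5 are present).
- ball1_center (a point): Centre of a loose wooden ball, 18 mm diameter, 12 g; at the start inside the tin. May be absent (3 to 5 are present).
- ball2_center (a point): Centre of a loose wooden ball, 18 mm diameter, 12 g; at the start inside the tin. May be absent (3 to 5 are present).
- ball3_center (a point): Centre of a loose wooden ball, 18 mm diameter, 12 g; at the start inside the tin. May be absent (3 to 5 are present).
- ball4_center (a point): Centre of a loose wooden ball, 18 mm diameter, 12 g; at the start inside the tin. May be absent (3 to 5 are present).
- knob0_mid (a point): Centre (11 mm above its underside) of a loose light wooden knob, a round disc 30 mm in diameter and 22 mm high, lying flat on the bench, 20 g. May be absent (2 to 4 are present).
- knob1_mid (a point): Centre (11 mm above its underside) of a loose light wooden knob, a round disc 30 mm in diameter and 22 mm high, lying flat on the bench, 20 g. May be absent (2 to 4 are present).
- knob2_mid (a point): Centre (11 mm above its underside) of a loose light wooden knob, a round disc 30 mm in diameter and 22 mm high, lying flat on the bench, 20 g. May be absent (2 to 4 are present).
- knob3_mid (a point): Centre (11 mm above its underside) of a loose light wooden knob, a round disc 30 mm in diameter and 22 mm high, lying flat on the bench, 20 g. May be absent (2 to 4 are present).
- glue: Bystander: loose white glue bottle, 52 mm diameter, 130 mm high, standing; origin at the centre of its underside. Leave alone.
- measure: Bystander: loose yellow tape measure, 60 mm (x) by 35 mm (y) by 55 mm high; origin at the centre of its underside. Leave alone.
Things that resemble listed ones, but are neither listed nor needed, are in the scene too. Leave any grey or turquoise look-alike of the part that bears knob1_mid alone.

How it is judged (in metres and radians):
On the way, in this order (a step that is already met when the one before it is completed fails the run):
1. the hook bears on the tin beyond the tape (contact force between hook and tin above 0.1 N and x of tin_mid in the frame of tape above 0 m), for 0.1 s.
2. the tin stands upright on this side of the tape (x of tin_mid in the frame of tape below -0.03 m and angle between tin_mid's own z axis and vertical below 0.2 rad), for 0.2 s.
3. the drawer is pulled open by at least 90 mm (value of joint cab_drawer0 above 0.09 m), for 0.2 s.
At the end, for the whole second after the job is handed in: Every ball and knob present lies inside the drawer; the drawer is shut to within 8 mm; the tin stands upright on the bench, its axis at least 20 mm on the robot's side of the tape's middle; the hook handle's centre is over the mat (within 50 mm along, 30 mm across); tin and hook at rest (x of ball0_center in the frame of drawer_in between -0.092 and 0.092 m and y of ball0_center in the frame of drawer_in between -0.092 and 0.092 m and z of ball0_center in the frame of drawer_in between 0 and 0.058 m and x of ball1_center in the frame of drawer_in between -0.092 and 0.092 m and y of ball1_center in the frame of drawer_in between -0.092 and 0.092 m and z of ball1_center in the frame of drawer_in between 0 and 0.058 m and x of ball2_center in the frame of drawer_in between -0.092 and 0.092 m and y of ball2_center in the frame of drawer_in between -0.092 and 0.092 m and z of ball2_center in the frame of drawer_in between 0 and 0.058 m and x of ball3_center in the frame of drawer_in between -0.092 and 0.092 m and y of ball3_center in the frame of drawer_in between -0.092 and 0.092 m and z of ball3_center in the frame of drawer_in between 0 and 0.058 m and x of ball4_center in the frame of drawer_in between -0.092 and 0.092 m and y of ball4_center in the frame of drawer_in between -0.092 and 0.092 m and z of ball4_center in the frame of drawer_in between 0 and 0.058 m and x of knob0_mid in the frame of drawer_in between -0.092 and 0.092 m and y of knob0_mid in the frame of drawer_in between -0.092 and 0.092 m and z of knob0_mid in the frame of drawer_in between 0 and 0.058 m and x of knob1_mid in the frame of drawer_in between -0.092 and 0.092 m and y of knob1_mid in the frame of drawer_in between -0.092 and 0.092 m and z of knob1_mid in the frame of drawer_in between 0 and 0.058 m and x of knob2_mid in the frame of drawer_in between -0.092 and 0.092 m and y of knob2_mid in the frame of drawer_in between -0.092 and 0.092 m and z of knob2_mid in the frame of drawer_in between 0 and 0.058 m and x of knob3_mid in the frame of drawer_in between -0.092 and 0.092 m and y of knob3_mid in the frame of drawer_in between -0.092 and 0.092 m and z of knob3_mid in the frame of drawer_in between 0 and 0.058 m and value of joint cab_drawer0 below 0.008 m and angle between tin_mid's own z axis and vertical below 0.15 rad and height (world z) of tin_mid between 0.033 and 0.05 m and x of tin_mid in the frame of tape below -0.02 m and linear speed of each of tin, hook below 0.02 m/s and x of hook_grip in the frame of mat between -0.05 and 0.05 m and y of hook_grip in the frame of mat between -0.03 and 0.03 m and height (world z) of hook_grip below 0.03 m); the robot touches nothing.
It fails at once if fingers touch the tin while it is still beyond the tape (contact force between the fingers and tin above 0.3 N and x of tin_mid in the frame of tape above 0 m and height (world z) of tin_mid below 0.06 m).
It fails at once if the glue bottle is shifted or knocked over (distance of glue from where it was at the start of the episode above 0.03 m or angle between glue's own z axis and vertical above 0.5 rad).
It fails at once if the tape measure is shifted (distance of measure from where it was at the start of the episode above 0.03 m).
Of ball0, ball1, ball2, ball3, ball4 only 3 to 5 are there at a start; the rules pass over those that are not, and their reading is None.
Of knob0, knob1, knob2, knob3 only 2 to 4 are there at a start; the rules pass over those that are not, and their reading is None.
At some moment in a run one of tin, knob0, knob1, knob2, knob3 may be knocked a few centimetres aside while the robot is not near it.
It also fails if it takes over 210 s, if anything falls off the work surface, if the arm or the gripper's body presses on something with over 40 N, if the wrist force passes 120 N, or if a joint passes its speed limit or range.

## Robot

A 6-joint arm with a two-finger parallel gripper is mounted at the origin on the work surface. World frame = base frame: x ahead of the robot, y to its left, z up, the work surface at z = 0. Lengths are in m, angles in degrees, forces in N, time in s.
With the tool pointing down it reaches from about 0.25 to 0.725 m from the base axis. Payload 9.7 kg.
Tool frame: the origin (TCP) lies at the very end of the fingers, on their centre line; the grasp point (between the pads) lies 19 mm behind it; z points along the fingers, y is the line along which they close (so a half turn about z gives the same grasp; the last joint's range is limited). The gripper opens to 85 mm and grips with 20 to 120 N. Pads are 22 mm wide; open, the fingers measure 114 mm over their backs; the gripper's body (76 mm by 85 mm) begins 54 mm behind the grasp point. The pads swing forward as they close: fully open they stand 13 mm farther back than shut.
Start: joints at [-75.86, 4.979, 10.078, 95.1, 0, 90], TCP at [0.134, -0.533, 0.231] pointing down, gripper open.
Joint ranges: [-179.16, 179.16], [-48.56, 103.87], [-65.8, 70.77], [-126.05, 130.52], [-82.76, 87.17], [-180, 180]. Speed limits (degrees/s): [127.2, 127.2, 147.25, 180, 180, 180].

## Interface

Orientations are given as [roll, pitch, yaw] about the fixed x, y, z axes, in that order (R = Rz(yaw) Ry(pitch) Rx(roll)).
In Python, from workcell import telemetry, optics, workorder gives the robot as it stands.
- The arm moves only by the shell command python3 -m handwheel 'ROWS' [FORCE]. ROWS is JSON, a list of rows, each an object of numbers: "tx", "ty", "tz": the shift along the tool's x, y, z in m; "ax", "ay", "az": the turn, a rotation vector about the tool's x, y, z in degrees; "jaw": the gripper command: -1 is shut, 1 is fully open, values between are in proportion. A call has exactly 10 rows; each row shifts and turns the commanded pose from where the row before left it, along the tool's axes as they then stand; what a row does not reach is not made up. A row lasts 1/8 s, in which the tool goes at most 62.5 mm and 10.7 degrees, less where a joint would pass 70% of its speed; a pose out of reach is approached as far as the arm can. A call is refused whole if a number of a shift passes 0.0625 or a number of a turn 10.7, either way. A call with a gripper value outside its range is refused whole. The fingers move at their own pace and stop on an object; FORCE is the grip in N (left out, the last holds). Time passes only in rows, so rows that do not move let the fingers close, or fill a call up. It gives the time, the measured TCP pose, the force, the opening and the grip force at its end, in the units of the state.
- telemetry.get_obs(): the state, without advancing time (a new reading comes with each control period).
- optics.camera(name): name is "scene" or "top" or "wrist"; returns a dict with "color" (420x560x3 uint8, red, green, blue), "K" (3x3 intrinsics, pixels), "extrinsics" (4x4, takes a point from camera to world coordinates); the wrist camera has in their place "mount" (4x4, takes a point from camera to tool coordinates, whose origin is the TCP and whose axes are the flange's). Camera axes: x right, y down, z forward; pixel columns grow to the right and rows downward; lengths in m; the calibration is good to about 2 mm. A picture is of the moment at which its call begins: read the wrist's pose just before it. There is no depth.
- workorder.job_done(): hands the job in; it is judged then, once.
The state is a dict: "time": time; "q": joint angles; "qd": joint speeds; "joint_efforts": joint torques, N m; "ee_pos": TCP position; "tcp_rot": TCP orientation; "wrist_force": force on the tool from outside, world axes, zero at the start; "torque": the same for the moment, N m; "opening": finger opening in m; "grasp_force": force on a finger pad.
Only numpy, scipy, OpenCV 4.12 (cv2) and the standard library are available. Lean on these libraries where they do the work, as an engineer would, in place of code of your own. Each camera call takes 0.05 s, during which the arm holds its last target. There are 200 camera calls.

## Working session

There is one attempt and no reset: what is moved stays moved. The work goes in short steps, Python scripts to look and compute and a shell command to move; the robot and the scene stay as the last step left them, time stands still between calls to the robot, and variables do not carry over. Pictures are saved under pics/ and viewed, at most 14 in all, crops included, and the job is handed in when it is done.

```bash
mkdir -p pics; ls; cat > h.py <<'E'
import numpy as np, cv2
from workcell import telemetry, optics, workorder
from scipy.spatial.transform import Rotation as R
def cam(n):
    o=telemetry.get_obs(); c=optics.camera(n)
    K=np.array(c["K"])
    if n=="wrist":
        T=np.eye(4);T[:3,:3]=R.from_euler('xyz',o["tcp_rot"],degrees=True).as_matrix();T[:3,3]=o["ee_pos"]
        E=T@np.array(c["mount"])
    else: E=np.array(c["extrinsics"])
    return c["color"],K,E
def ray(K,E,u,v,z):
    d=E[:3,:3]@np.linalg.solve(K,[u,v,1]); return E[:3,3]+d*(z-E[2,3])/d[2]
def proj(K,E,p):
    q=K@(np.linalg.inv(E)@np.r_[p,1])[:3]; return q[:2]/q[2]
def save(n,im,s=1): cv2.imwrite("pics/"+n,cv2.resize(im[:,:,::-1],None,fx=s,fy=s,interpolation=cv2.INTER_CUBIC))
E
python3 - <<'E'
from h import *
for n in ("scene","top"):
    im,K,E=cam(n); save(n+"0.png",im,1.42); np.savez(n+"0.npz",im=im,K=K,E=E)
    print(n,K.round(1).tolist(),E.round(3).tolist())
print(telemetry.get_obs())
E
```

```text
pics
scene [[478.0, 0.0, 282.2], [0.0, 478.0, 208.3], [0.0, 0.0, 1.0]] [[-0.817, 0.308, -0.488, 1.063], [0.577, 0.429, -0.695, 0.689], [-0.005, -0.849, -0.528, 0.633], [0.0, 0.0, 0.0, 1.0]]
top [[475.3, 0.0, 279.8], [0.0, 475.3, 207.3], [0.0, 0.0, 1.0]] [[-0.011, -0.994, 0.107, 0.458], [-1.0, 0.012, 0.001, -0.002], [-0.003, -0.107, -0.994, 1.002], [0.0, 0.0, 0.0, 1.0]]
{'time': 0.1, 'q': array([-7.58614842e+01,  5.00822240e+00,  1.00391265e+01,  9.51000095e+01,
        8.78258370e-04,  9.00015375e+01]), 'qd': array([-0.02944008,  0.02113297,  0.23339663, -0.06773635,  0.12458145,
        0.12074105]), 'joint_efforts': array([-1.23187641e-03, -5.21559620e+01,  4.65655375e+01,  1.59687881e-02,
       -5.67347001e-05,  9.33636272e-06]), 'ee_pos': array([ 0.13430025, -0.53313668,  0.23065253]), 'tcp_rot': array([-1.79930895e+02, -8.76403286e-04,  1.41369772e+01]), 'wrist_force': array([ 0.40158488, -0.52794146, -0.48813902]), 'torque': array([-0.05177269, -0.02586782,  0.06444167]), 'grasp_force': 0.0, 'opening': 0.08559793222689324}
```

View pics/top0.png

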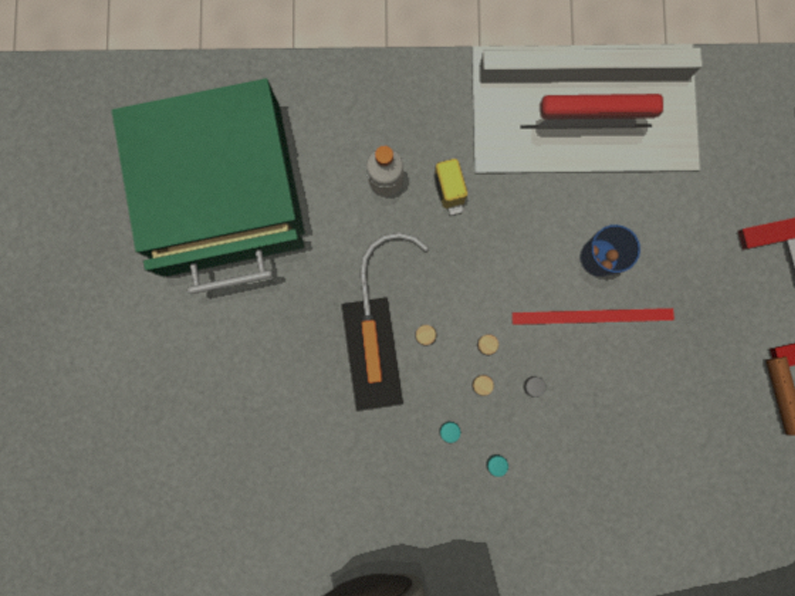

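View pics/scene0.png

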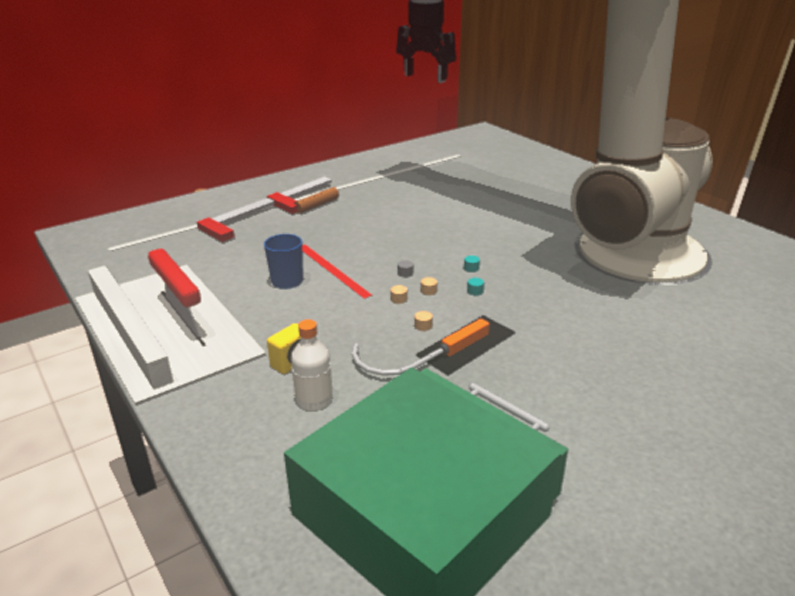

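The top view shows the tin at (611,250), the tape at (593,316), the orange handle at (372,350) on the mat, and the hoop opening to the right. Three wooden knobs lie at (425,334), (488,344) and (484,385), with grey and teal look-alikes nearby. The drawer handle is at (230,283).

```bash
python3 - <<'E'
from h import *
d=np.load("top0.npz");im,K,E=d["im"],d["K"],d["E"]
hsv=cv2.cvtColor(im,cv2.COLOR_RGB2HSV)
def blobs(name,lo,hi,z,mn=40):
    m=cv2.inRange(hsv,np.array(lo),np.array(hi)); n,l,s,c=cv2.connectedComponentsWithStats(m)
    for i in range(1,n):
        if s[i,4]<mn: continue
        pts=np.argwhere(l==i)[:,::-1].astype(np.float32)
        (cx,cy),wh,a=cv2.minAreaRect(pts)
        bp=cv2.boxPoints(((cx,cy),wh,a))
        w=np.array([ray(K,E,*p,z)[:2] for p in bp])
        e1,e2=w[1]-w[0],w[2]-w[1]
        L=e1 if np.linalg.norm(e1)>np.linalg.norm(e2) else e2
        print(name,"px",c[i].round(1),"area",s[i,4],"cent",ray(K,E,*c[i],z)[:2].round(4),"rect",ray(K,E,cx,cy,z)[:2].round(4),"size",np.linalg.norm(e1).round(3),np.linalg.norm(e2).round(3),"ang",(np.degrees(np.arctan2(L[1],L[0]))%180).round(1))
blobs("orange",[5,150,120],[15,255,255],.027)
blobs("tape",[0,150,100],[4,255,255],0)
blobs("knob",[12,60,120],[22,160,255],.022)
blobs("tin",[100,100,20],[130,255,255],.08)
blobs("black",[0,0,0],[179,255,36],.003,300)
blobs("yel",[24,150,80],[34,255,255],.055)
blobs("steel",[0,0,135],[179,25,255],.015,60)
blobs("steelbar",[0,0,120],[179,30,255],.062,60)
E
```

```text
orange px [270.  108.6] area 110 cent [0.7723 0.0177] rect [0.7725 0.0178] size 0.021 0.024 ang 179.4
orange px [260.9 246.2] area 236 cent [0.483 0.039] rect [0.4808 0.0387] size 0.019 0.088 ang 5.9
orange px [554.  272.7] area 139 cent [ 0.4224 -0.5557] rect [ 0.419 -0.557] size 0.011 0.087 ang 12.1
tape px [424.2  72.9] area 1010 cent [ 0.8571 -0.3194] rect [ 0.8569 -0.3201] size 0.182 0.027 ang 89.3
tape px [541.9 163.8] area 492 cent [ 0.6524 -0.562 ] rect [ 0.6524 -0.5629] size 0.08 0.03 ang 101.9
tape px [416.7 222.3] area 865 cent [ 0.5301 -0.2893] rect [ 0.5301 -0.2899] size 0.237 0.016 ang 90.8
tape px [554.  248.3] area 134 cent [ 0.4721 -0.5748] rect [ 0.4683 -0.5739] size 0.029 0.03 ang 7.2
knob px [299.8 235.2] area 131 cent [ 0.5047 -0.041 ] rect [ 0.5041 -0.0405] size 0.027 0.027 ang 89.3
knob px [343.7 242.1] area 140 cent [ 0.4895 -0.1312] rect [ 0.4897 -0.1307] size 0.028 0.027 ang 133.9
knob px [262.3 258.5] area 70 cent [0.4578 0.0366] rect [0.4587 0.0371] size 0.015 0.04 ang 7.7
knob px [553.9 272.6] area 195 cent [ 0.4224 -0.5584] rect [ 0.4167 -0.5603] size 0.
[... 2847 characters left out ...]
a 200 cent [0.5291 0.2175] rect [0.5292 0.2148] size 0.033 0.062 ang 23.6
steelbar px [315.1 245. ] area 393 cent [ 0.4831 -0.0693] rect [ 0.4877 -0.069 ] size 0.1 0.052 ang 158.3
steelbar px [103.2 234.3] area 85 cent [0.5091 0.3495] rect [0.5092 0.3487] size 0.019 0.032 ang 39.4
steelbar px [ 74.1 239.6] area 129 cent [0.4992 0.4068] rect [0.5001 0.406 ] size 0.04 0.03 ang 169.9
steelbar px [139.5 236.3] area 151 cent [0.5043 0.2776] rect [0.5052 0.2761] size 0.041 0.039 ang 114.9
steelbar px [368.9 235. ] area 91 cent [ 0.5016 -0.176 ] rect [ 0.5023 -0.1765] size 0.039 0.028 ang 149.5
steelbar px [386.  232.4] area 78 cent [ 0.5064 -0.21  ] rect [ 0.5057 -0.2099] size 0.037 0.017 ang 97.5
```

```bash
python3 -m handwheel '[{"tx":0.0238,"ty":-0.0235,"jaw":-0.1},{"tx":0.0238,"ty":-0.0235,"jaw":-0.1},{"tx":0.0238,"ty":-0.0235,"jaw":-0.1},{"tx":0.0238,"ty":-0.0235,"jaw":-0.1},{"tx":0.0238,"ty":-0.0235,"jaw":-0.1},{"tx":0.0238,"ty":-0.0235,"jaw":-0.1},{"tx":0.0238,"ty":-0.0235,"jaw":-0.1},{"tx":0.0238,"ty":-0.0235,"jaw":-0.1},{"tx":0.0238,"ty":-0.0235,"jaw":-0.1},{"tx":0.0238,"ty":-0.0235,"jaw":-0.1}]' 60
python3 -m handwheel '[{"tx":0.0238,"ty":-0.0235,"jaw":-0.1},{"tx":0.0238,"ty":-0.0235,"jaw":-0.1},{"tx":0.0238,"ty":-0.0235,"jaw":-0.1},{"tx":0.0238,"ty":-0.0235,"jaw":-0.1},{"tx":0.0238,"ty":-0.0235,"jaw":-0.1},{"tx":0.0238,"ty":-0.0235,"jaw":-0.1},{"tx":0.0238,"ty":-0.0235,"jaw":-0.1},{"tx":0.0238,"ty":-0.0235,"jaw":-0.1},{"tx":0.0238,"ty":-0.0235,"jaw":-0.1,"az":3.8},{"az":3.8,"jaw":-0.1}]'
python3 - <<'E'
from h import *
im,K,E=cam("wrist"); save("w1.png",im,1.4); np.savez("w1.npz",im=im,K=K,E=E)
print(telemetry.get_obs()["q"].round(1),E.round(3).tolist())
E
```

```text
[-75.9   5.   10.   95.1  -0.   90. ] [[0.244, -0.932, -0.268, 0.203], [-0.97, -0.235, -0.066, -0.517], [-0.002, 0.276, -0.961, 0.374], [0.0, 0.0, 0.0, 1.0]]$[0]: bad value
$[0]: bad value
```

View pics/w1.png

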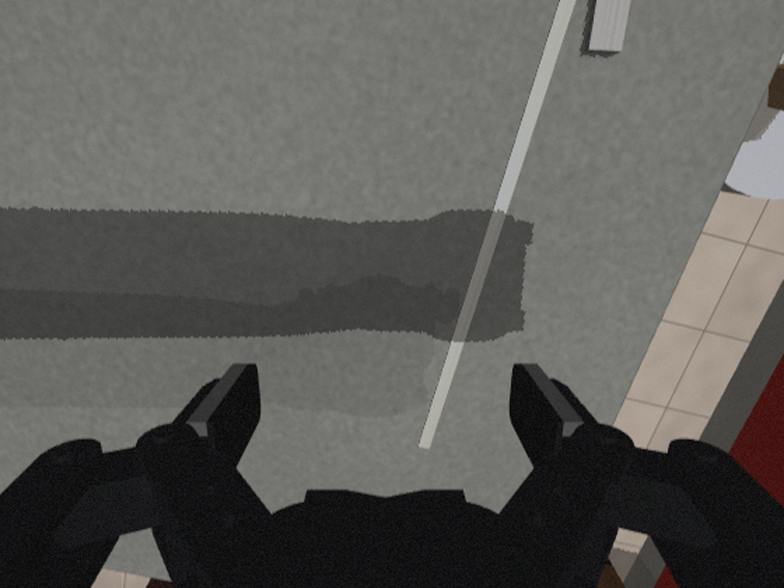

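The wrist camera works; the view shows only bench and fingers, since the arm did not move. The move was refused, so I'll try rows with every key.

```bash
python3 -m handwheel '[{"tx":0.0238,"ty":-0.0235,"tz":0,"ax":0,"ay":0,"az":0,"jaw":-0.1},{},{},{},{},{},{},{},{},{}]'
python3 -m handwheel '[{"tx":0.0238,"ty":-0.0235,"jaw":0},{"tx":0.0238},{},{},{},{},{},{},{},{}]' 60.0; python3 -m handwheel --help
```

```text
$[1]: bad value
$[0]: bad value
invalid input: not JSON, or not a number
```

```bash
python3 -m handwheel '[{"tx":0.0238,"ty":-0.0235,"tz":0,"ax":0,"ay":0,"az":0,"jaw":-0.1},{"tx":0.0238,"ty":-0.0235,"tz":0,"ax":0,"ay":0,"az":0,"jaw":-0.1},{"tx":0.0238,"ty":-0.0235,"tz":0,"ax":0,"ay":0,"az":0,"jaw":-0.1},{"tx":0.0238,"ty":-0.0235,"tz":0,"ax":0,"ay":0,"az":0,"jaw":-0.1},{"tx":0.0238,"ty":-0.0235,"tz":0,"ax":0,"ay":0,"az":0,"jaw":-0.1},{"tx":0.0238,"ty":-0.0235,"tz":0,"ax":0,"ay":0,"az":0,"jaw":-0.1},{"tx":0.0238,"ty":-0.0235,"tz":0,"ax":0,"ay":0,"az":0,"jaw":-0.1},{"tx":0.0238,"ty":-0.0235,"tz":0,"ax":0,"ay":0,"az":0,"jaw":-0.1},{"tx":0.0238,"ty":-0.0235,"tz":0,"ax":0,"ay":0,"az":0,"jaw":-0.1},{"tx":0.0238,"ty":-0.0235,"tz":0,"ax":0,"ay":0,"az":0,"jaw":-0.1}]' 60
python3 -m handwheel '[{"tx":0.0238,"ty":-0.0235,"tz":0,"ax":0,"ay":0,"az":0,"jaw":-0.1},{"tx":0.0238,"ty":-0.0235,"tz":0,"ax":0,"ay":0,"az":0,"jaw":-0.1},{"tx":0.0238,"ty":-0.0235,"tz":0,"ax":0,"ay":0,"az":0,"jaw":-0.1},{"tx":0.0238,"ty":-0.0235,"tz":0,"ax":0,"ay":0,"az":0,"jaw":-0.1},{"tx":0.0238,"ty":-0.0235,"tz":0,"ax":0,"ay":0,"az":0,"jaw":-0.1},{"tx":0.0238,"ty":-0.0235,"tz":0,"ax":0,"ay":0,"az":0,"jaw":-0.1},{"tx":0.0238,"ty":-0.0235,"tz":0,"ax":0,"ay":0,"az":0,"jaw":-0.1},{"tx":0.0238,"ty":-0.0235,"tz":0,"ax":0,"ay":0,"az":0,"jaw":-0.1},{"tx":0.0238,"ty":-0.0235,"tz":0,"ax":0,"ay":0,"az":3.8,"jaw":-0.1},{"tx":0,"ty":0,"tz":0,"ax":0,"ay":0,"az":3.8,"jaw":-0.1}]'
python3 - <<'E'
from h import *
im,K,E=cam("wrist"); save("w2.png",im,1.4); np.savez("w2.npz",im=im,K=K,E=E)
print(telemetry.get_obs()["q"].round(1))
E
```

```text
time: 1.4
ee_pos: [0.3081, -0.2463, 0.2312]
tcp_rot: [-180.0, 0.0, 14.1]
wrist_force: [1.5, -0.3, -0.1]
opening: 0.0382
grasp_force: 0.0
time: 2.65
ee_pos: [0.4644, 0.0117, 0.2306]
tcp_rot: [-180.0, 0.1, 6.6]
wrist_force: [-0.8, -0.8, 0.1]
opening: 0.0383
grasp_force: 0.0
[  1.4  -6.7  -1.5  95.2   0.  175. ]
```

View pics/w2.png

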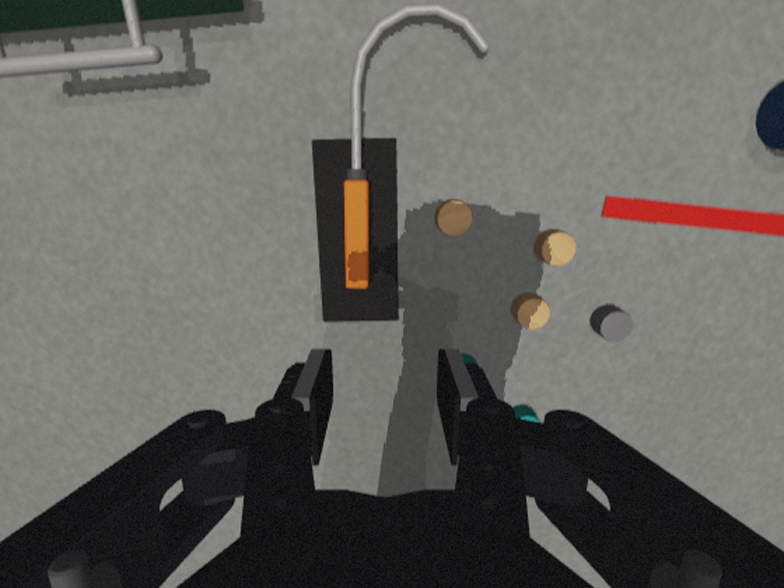

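The wrist view shows the handle from (357,180) to (357,288), the mat around it, the knobs at (454,217), (557,248) and (532,312), and the drawer bar end at (150,55).

```bash
cat >> h.py <<'E'
def go(x,y,z,yaw,o=None):
    "tool-frame shift for a straight tool (down), current pose -> target"
    o=o or telemetry.get_obs(); T=R.from_euler('xyz',o["tcp_rot"],degrees=True)
    s=T.inv().apply(np.array([x,y,z])-o["ee_pos"]); return s.round(4), "az",round(o["tcp_rot"][2]-yaw,1)
E
python3 - <<'E'
from h import *
d=np.load("w2.npz");im,K,E=d["im"],d["K"],d["E"]
f=lambda u,v,z:ray(K,E,u/1.4,v/1.4,z)[:2].round(4)
hsv=cv2.cvtColor(im,cv2.COLOR_RGB2HSV)
m=cv2.inRange(hsv,(5,140,60),(17,255,255)); n,l,s,c=cv2.connectedComponentsWithStats(m)
for i in range(1,n):
    if s[i,4]>100:
        print(s[i],c[i]); w=np.array([ray(K,E,u,v,.027)[:2] for v,u in np.argwhere(l==i)],np.float32); (a,b,ang)=cv2.minAreaRect(w); print(a,b,ang)
print("mat",[f(312,140,.003),f(396,139,.003),f(398,319,.003),f(323,321,.003)])
print("hand ends",f(357,180,.027),f(357,288,.027))
print("hoop end",f(484,47,.015),"top",f(430,10,.015))
for p in [(454,217),(557,248),(532,312),(614,324)]: print("knob",f(*p,.022))
print("bar",f(152,54,.062),f(0,66,.062))
E
```

```text
[ 245  128   19   79 1413] [254.37650389 166.32200991]
(0.4818631708621979, 0.03675474226474762) (0.0896492525935173, 0.02020346373319626) 5.954794406890869
mat [array([0.5528, 0.0815]), array([0.5614, 0.0128]), array([ 0.4058, -0.0082]), array([0.3958, 0.0607])]
hand ends [0.5259 0.0401] [0.4378 0.0316]
hoop end [ 0.633 -0.045] top [ 0.6525 -0.001 ]
knob [ 0.5057 -0.0416]
knob [ 0.4901 -0.1314]
knob [ 0.4322 -0.1224]
knob [ 0.4296 -0.1966]
bar [0.5912 0.1799] [0.5725 0.2804]
```

```bash
python3 -m handwheel '[{"tx":0.0025,"ty":-0.0029,"tz":0.028,"ax":0,"ay":0,"az":0.6,"jaw":-0.1},{"tx":0.0025,"ty":-0.0029,"tz":0.028,"ax":0,"ay":0,"az":0,"jaw":-0.1},{"tx":0.0025,"ty":-0.0029,"tz":0.028,"ax":0,"ay":0,"az":0,"jaw":-0.1},{"tx":0.0025,"ty":-0.0029,"tz":0.028,"ax":0,"ay":0,"az":0,"jaw":-0.1},{"tx":0.0025,"ty":-0.0029,"tz":0.028,"ax":0,"ay":0,"az":0,"jaw":-0.1},{"tx":0.0025,"ty":-0.0029,"tz":0.028,"ax":0,"ay":0,"az":0,"jaw":-0.1},{"tx":0.0025,"ty":-0.0029,"tz":0.028,"ax":0,"ay":0,"az":0,"jaw":-0.1},{"tx":0.0025,"ty":-0.0029,"tz":0.026,"ax":0,"ay":0,"az":0,"jaw":-0.1},{"tx":0,"ty":0,"tz":0,"ax":0,"ay":0,"az":0,"jaw":-0.1},{"tx":0,"ty":0,"tz":0,"ax":0,"ay":0,"az":0,"jaw":-0.1}]' 60
python3 -m handwheel '[{"tx":0,"ty":0,"tz":0,"ax":0,"ay":0,"az":0,"jaw":-1},{"tx":0,"ty":0,"tz":0,"ax":0,"ay":0,"az":0,"jaw":-1},{"tx":0,"ty":0,"tz":0,"ax":0,"ay":0,"az":0,"jaw":-1},{"tx":0,"ty":0,"tz":0,"ax":0,"ay":0,"az":0,"jaw":-1},{"tx":0,"ty":0,"tz":-0.01,"ax":0,"ay":0,"az":0,"jaw":-1},{"tx":0,"ty":0,"tz":-0.02,"ax":0,"ay":0,"az":0,"jaw":-1},{"tx":0,"ty":0,"tz":-0.03,"ax":0,"ay":0,"az":0,"jaw":-1},{"tx":0,"ty":0,"tz":-0.03,"ax":0,"ay":0,"az":0,"jaw":-1},{"tx":0,"ty":0,"tz":-0.03,"ax":0,"ay":0,"az":0,"jaw":-1},{"tx":0,"ty":0,"tz":-0.02,"ax":0,"ay":0,"az":0,"jaw":-1}]' 60
python3 - <<'E'
from h import *
im,K,E=cam("top"); np.savez("t3.npz",im=im,K=K,E=E)
im2,K2,E2=cam("scene")
a=cv2.resize(im[100:300,230:510],None,fx=2,fy=2); b=cv2.resize(im2,(560,420))
save("m3.png",np.vstack([a[:,:560],b])[:, :],.7)
hsv=cv2.cvtColor(im,cv2.COLOR_RGB2HSV); m=cv2.inRange(hsv,(100,100,20),(130,255,255))
n,l,s,c=cv2.connectedComponentsWithStats(m); i=1+s[1:,4].argmax(); print(s[i],c[i])
E
```

```text
time: 3.95
ee_pos: [0.4816, 0.0351, 0.0103]
tcp_rot: [180.0, -0.0, 5.9]
wrist_force: [0.6, 0.0, 0.8]
opening: 0.0386
grasp_force: 0.0
time: 5.2
ee_pos: [0.4815, 0.0353, 0.1515]
tcp_rot: [180.0, -0.1, 5.9]
wrist_force: [-0.4, -0.2, -1.4]
opening: 0.0185
grasp_force: 58.7
[416 159  35  33 275] [429.40727273 175.58181818]
```

View pics/m3.png

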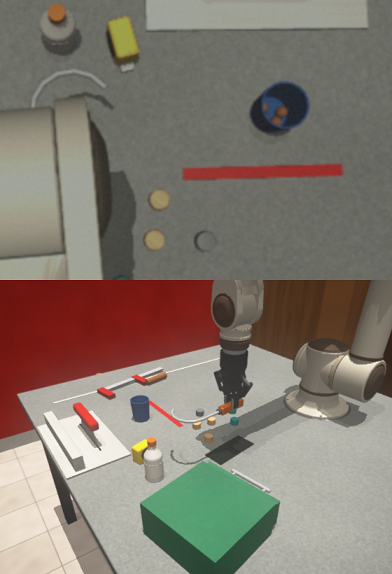

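```bash
python3 -m handwheel '[{"tx":-0.0019,"ty":0.0329,"tz":0,"ax":0,"ay":0,"az":0,"jaw":-1},{"tx":-0.0019,"ty":0.0329,"tz":0,"ax":0,"ay":0,"az":0,"jaw":-1},{"tx":-0.0019,"ty":0.0329,"tz":0,"ax":0,"ay":0,"az":0,"jaw":-1},{"tx":-0.0019,"ty":0.0329,"tz":0,"ax":0,"ay":0,"az":0,"jaw":-1},{"tx":-0.0019,"ty":0.0329,"tz":0,"ax":0,"ay":0,"az":0,"jaw":-1},{"tx":-0.0019,"ty":0.0329,"tz":0,"ax":0,"ay":0,"az":0,"jaw":-1},{"tx":-0.0019,"ty":0.0329,"tz":0,"ax":0,"ay":0,"az":0,"jaw":-1},{"tx":-0.0019,"ty":0.0329,"tz":0,"ax":0,"ay":0,"az":0,"jaw":-1},{"tx":-0.0018,"ty":0.0329,"tz":0,"ax":0,"ay":0,"az":0,"jaw":-1},{"tx":0,"ty":0,"tz":0,"ax":0,"ay":0,"az":0,"jaw":-1}]'
python3 - <<'E'
from h import *
im,K,E=cam("wrist"); np.savez("w4.npz",im=im,K=K,E=E); save("w4.png",im,1)
o=telemetry.get_obs(); print(o["ee_pos"],o["tcp_rot"])
b=o["ee_pos"]+R.from_euler('z',5.95,degrees=True).apply([.115,-.052,.0047]); print("bow",b,proj(K,E,b)); print("tin rim c",proj(K,E,[.615,-.301,.08]),"foot c",proj(K,E,[.615,-.301,0]))
E
```

```text
time: 6.55
ee_pos: [0.4944, -0.2625, 0.148]
tcp_rot: [-180.0, 0.1, 5.8]
wrist_force: [0.7, -0.3, -2.4]
opening: 0.0188
grasp_force: 59.0
[ 0.49442572 -0.2614209   0.1482083 ] [-1.79937706e+02  7.79227650e-02  5.84637228e+00]
bow [ 0.61419653 -0.3012198   0.1529083 ] [400.07776623   5.8955313 ]
tin rim c [353.93432161  47.36937891] foot c [331.21261232  69.01187688]
```

View pics/w4.png

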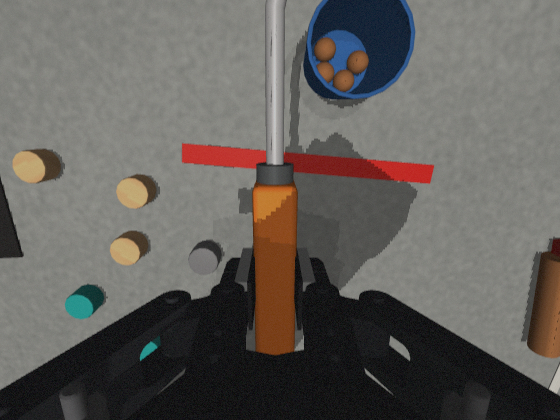

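The view shows four balls in the tin, whose rim centre is at (360,46), against (354,47) predicted. The tin is therefore about 4 mm farther to -y, and I'll correct for that while lowering the hoop.

```bash
python3 -m handwheel '[{"tx":0,"ty":0.003,"tz":0.015,"ax":0,"ay":0,"az":0,"jaw":-1},{"tx":0,"ty":0,"tz":0.015,"ax":0,"ay":0,"az":0,"jaw":-1},{"tx":0,"ty":0,"tz":0.015,"ax":0,"ay":0,"az":0,"jaw":-1},{"tx":0,"ty":0,"tz":0.015,"ax":0,"ay":0,"az":0,"jaw":-1},{"tx":0,"ty":0,"tz":0.015,"ax":0,"ay":0,"az":0,"jaw":-1},{"tx":0,"ty":0,"tz":0.015,"ax":0,"ay":0,"az":0,"jaw":-1},{"tx":0,"ty":0,"tz":0.015,"ax":0,"ay":0,"az":0,"jaw":-1},{"tx":0,"ty":0,"tz":0.013,"ax":0,"ay":0,"az":0,"jaw":-1},{"tx":0,"ty":0,"tz":0,"ax":0,"ay":0,"az":0,"jaw":-1},{"tx":0,"ty":0,"tz":0,"ax":0,"ay":0,"az":0,"jaw":-1}]'
python3 - <<'E'
from h import *
im,K,E=cam("wrist"); im2,_,_=cam("top"); im3,_,_=cam("scene")
save("m5.png",np.vstack([np.hstack([im,im2]),np.hstack([im3,cv2.resize(im3[120:260,150:337],(560,420))])]),.7)
E
```

```text
time: 7.85
ee_pos: [0.4955, -0.2641, 0.0317]
tcp_rot: [180.0, -0.0, 5.9]
wrist_force: [-0.3, -0.4, -0.9]
opening: 0.0186
grasp_force: 59.0
```

View pics/m5.png

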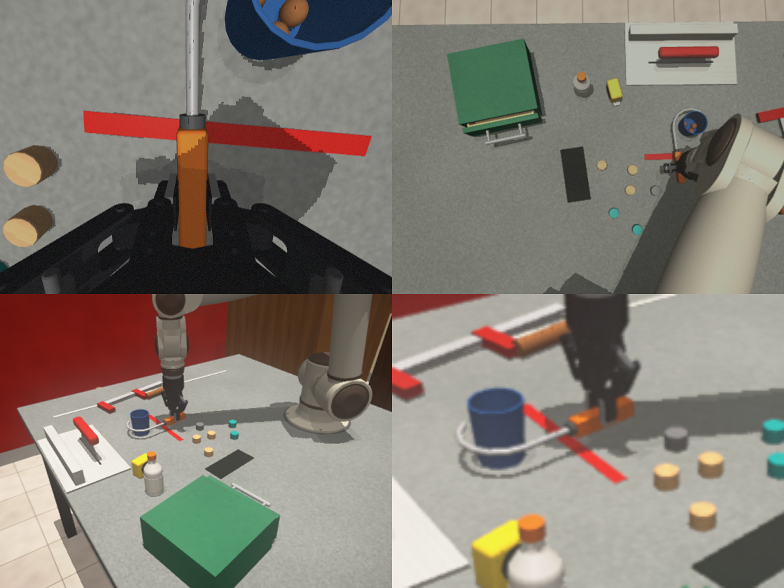

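The hoop sits level round the standing tin, seen at (497,435) in the close-up. Now I drag it.

```bash
python3 -m handwheel '[{"tx":-0.006,"ty":-0.0006,"tz":0,"ax":0,"ay":0,"az":0,"jaw":-1},{"tx":-0.006,"ty":-0.0006,"tz":0,"ax":0,"ay":0,"az":0,"jaw":-1},{"tx":-0.006,"ty":-0.0006,"tz":0,"ax":0,"ay":0,"az":0,"jaw":-1},{"tx":-0.006,"ty":-0.0006,"tz":0,"ax":0,"ay":0,"az":0,"jaw":-1},{"tx":-0.01,"ty":-0.001,"tz":0,"ax":0,"ay":0,"az":0,"jaw":-1},{"tx":-0.01,"ty":-0.001,"tz":0,"ax":0,"ay":0,"az":0,"jaw":-1},{"tx":-0.01,"ty":-0.001,"tz":0,"ax":0,"ay":0,"az":0,"jaw":-1},{"tx":-0.01,"ty":-0.001,"tz":0,"ax":0,"ay":0,"az":0,"jaw":-1},{"tx":-0.01,"ty":-0.001,"tz":0,"ax":0,"ay":0,"az":0,"jaw":-1},{"tx":-0.01,"ty":-0.001,"tz":0,"ax":0,"ay":0,"az":0,"jaw":-1}]'
python3 -m handwheel '[{"tx":-0.01,"ty":-0.001,"tz":0,"ax":0,"ay":0,"az":0,"jaw":-1},{"tx":-0.01,"ty":-0.001,"tz":0,"ax":0,"ay":0,"az":0,"jaw":-1},{"tx":-0.011,"ty":-0.001,"tz":0,"ax":0,"ay":0,"az":0,"jaw":-1},{"tx":-0.011,"ty":-0.001,"tz":0,"ax":0,"ay":0,"az":0,"jaw":-1},{"tx":-0.011,"ty":-0.001,"tz":0,"ax":0,"ay":0,"az":0,"jaw":-1},{"tx":-0.011,"ty":-0.001,"tz":0,"ax":0,"ay":0,"az":0,"jaw":-1},{"tx":-0.011,"ty":-0.001,"tz":0,"ax":0,"ay":0,"az":0,"jaw":-1},{"tx":-0.011,"ty":-0.001,"tz":0,"ax":0,"ay":0,"az":0,"jaw":-1},{"tx":-0.01,"ty":-0.001,"tz":0,"ax":0,"ay":0,"az":0,"jaw":-1},{"tx":-0.006,"ty":-0.0006,"tz":0,"ax":0,"ay":0,"az":0,"jaw":-1}]'
python3 - <<'E'
from h import *
im,K,E=cam("wrist"); im2,K2,E2=cam("top"); im3,_,_=cam("scene"); np.savez("t6.npz",im=im2,K=K2,E=E2)
hsv=cv2.cvtColor(im2,cv2.COLOR_RGB2HSV); m=cv2.inRange(hsv,(100,100,20),(130,255,255))
n,l,s,c=cv2.connectedComponentsWithStats(m); i=1+s[1:,4].argmax(); print(s[i],c[i],ray(K2,E2,*c[i],.06))
save("m6.png",np.hstack([im2[100:400,230:530],im3[80:300,150:450] if 0 else cv2.resize(im3[100:300,120:320],(300,300))]),1)
E
```

```text
time: 9.25
ee_pos: [0.4102, -0.2643, 0.0313]
tcp_rot: [180.0, -0.0, 5.9]
wrist_force: [0.6, 0.3, -0.7]
opening: 0.0181
grasp_force: 59.0
time: 10.5
ee_pos: [0.3078, -0.2653, 0.0313]
tcp_rot: [180.0, -0.0, 5.9]
wrist_force: [0.4, 0.4, -0.8]
opening: 0.0185
grasp_force: 59.0
[422 248  35  35 333] [436.48648649 264.53153153] [ 0.44215115 -0.30740399  0.06      ]
```

View pics/m6.png

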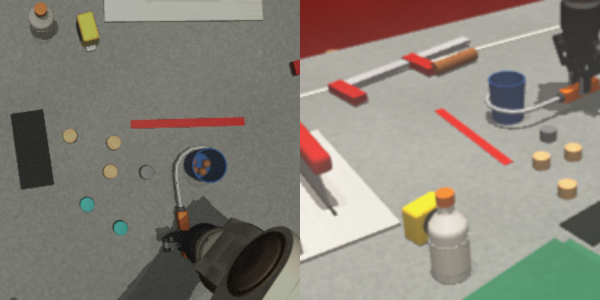

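The tin stands upright at about (0.44, -0.307), on this side of the tape. Next I free the hook and return it to the mat.

```bash
python3 -m handwheel '[{"tx":0.010,"ty":0.001,"tz":0,"ax":0,"ay":0,"az":0,"jaw":-1},{"tx":0,"ty":0,"tz":-0.015,"ax":0,"ay":0,"az":0,"jaw":-1},{"tx":0,"ty":0,"tz":-0.02,"ax":0,"ay":0,"az":0,"jaw":-1},{"tx":0,"ty":0,"tz":-0.02,"ax":0,"ay":0,"az":0,"jaw":-1},{"tx":0,"ty":0,"tz":-0.02,"ax":0,"ay":0,"az":0,"jaw":-1},{"tx":0,"ty":0,"tz":-0.02,"ax":0,"ay":0,"az":0,"jaw":-1},{"tx":0,"ty":0,"tz":-0.02,"ax":0,"ay":0,"az":0,"jaw":-1},{"tx":0.0193,"ty":-0.0282,"tz":0,"ax":0,"ay":0,"az":0,"jaw":-1},{"tx":0.0193,"ty":-0.0282,"tz":0,"ax":0,"ay":0,"az":0,"jaw":-1},{"tx":0.0193,"ty":-0.0282,"tz":0,"ax":0,"ay":0,"az":0,"jaw":-1}]'
python3 -m handwheel '[{"tx":0.0193,"ty":-0.0282,"tz":0,"ax":0,"ay":0,"az":0,"jaw":-1},{"tx":0.0193,"ty":-0.0282,"tz":0,"ax":0,"ay":0,"az":0,"jaw":-1},{"tx":0.0193,"ty":-0.0282,"tz":0,"ax":0,"ay":0,"az":0,"jaw":-1},{"tx":0.0193,"ty":-0.0282,"tz":0,"ax":0,"ay":0,"az":0,"jaw":-1},{"tx":0.0193,"ty":-0.0282,"tz":0,"ax":0,"ay":0,"az":0,"jaw":-1},{"tx":0.0193,"ty":-0.0282,"tz":0,"ax":0,"ay":0,"az":0,"jaw":-1},{"tx":0.0193,"ty":-0.0282,"tz":0,"ax":0,"ay":0,"az":0,"jaw":-1},{"tx":0,"ty":0,"tz":0,"ax":0,"ay":0,"az":0,"jaw":-1},{"tx":0,"ty":0,"tz":0,"ax":0,"ay":0,"az":0,"jaw":-1},{"tx":0,"ty":0,"tz":0,"ax":0,"ay":0,"az":0,"jaw":-1}]'
python3 -c "
from h import *
print(go(.4810,.0353,.0110,5.9))"
```

```text
time: 11.9
ee_pos: [0.368, -0.1742, 0.1474]
tcp_rot: [180.0, -0.0, 5.9]
wrist_force: [0.8, -0.3, -1.7]
opening: 0.0184
grasp_force: 59.1
time: 13.15
ee_pos: [0.4811, 0.0346, 0.1466]
tcp_rot: [180.0, -0.0, 5.9]
wrist_force: [0.2, 0.1, -1.2]
opening: 0.0185
grasp_force: 59.1
(array([-0.    , -0.0007,  0.1356]), 'az', np.float64(0.0))
```

```bash
python3 -m handwheel '[{"tx":0,"ty":-0.0007,"tz":0.018,"ax":0,"ay":0,"az":0,"jaw":-1},{"tx":0,"ty":0,"tz":0.018,"ax":0,"ay":0,"az":0,"jaw":-1},{"tx":0,"ty":0,"tz":0.018,"ax":0,"ay":0,"az":0,"jaw":-1},{"tx":0,"ty":0,"tz":0.018,"ax":0,"ay":0,"az":0,"jaw":-1},{"tx":0,"ty":0,"tz":0.018,"ax":0,"ay":0,"az":0,"jaw":-1},{"tx":0,"ty":0,"tz":0.018,"ax":0,"ay":0,"az":0,"jaw":-1},{"tx":0,"ty":0,"tz":0.018,"ax":0,"ay":0,"az":0,"jaw":-1},{"tx":0,"ty":0,"tz":0.006,"ax":0,"ay":0,"az":0,"jaw":-1},{"tx":0,"ty":0,"tz":0.003,"ax":0,"ay":0,"az":0,"jaw":-1},{"tx":0,"ty":0,"tz":0,"ax":0,"ay":0,"az":0,"jaw":-1}]'
python3 -m handwheel '[{"tx":0,"ty":0,"tz":0,"ax":0,"ay":0,"az":0,"jaw":-0.3},{"tx":0,"ty":0,"tz":0,"ax":0,"ay":0,"az":0,"jaw":-0.3},{"tx":0,"ty":0,"tz":0,"ax":0,"ay":0,"az":0,"jaw":-0.3},{"tx":0,"ty":0,"tz":-0.02,"ax":0,"ay":0,"az":0,"jaw":-0.3},{"tx":0,"ty":0,"tz":-0.04,"ax":0,"ay":0,"az":0,"jaw":-0.3},{"tx":0,"ty":0,"tz":-0.04,"ax":0,"ay":0,"az":0,"jaw":-0.3},{"tx":0,"ty":0,"tz":-0.04,"ax":0,"ay":0,"az":0,"jaw":-0.3},{"tx":0,"ty":0,"tz":-0.04,"ax":0,"ay":0,"az":0,"jaw":-0.3},{"tx":-0.02,"ty":-0.02,"tz":0,"ax":0,"ay":0,"az":-10,"jaw":-0.4},{"tx":0,"ty":0,"tz":0,"ax":0,"ay":0,"az":0,"jaw":-0.4}]'
python3 - <<'E'
from h import *
im,K,E=cam("wrist"); np.savez("w7.npz",im=im,K=K,E=E); save("w7.png",im,1)
o=telemetry.get_obs(); print(o["ee_pos"],o["tcp_rot"],o["q"].round(1))
hsv=cv2.cvtColor(im,cv2.COLOR_RGB2HSV); m=cv2.inRange(hsv,(5,140,60),(17,255,255)); n,l,s,c=cv2.connectedComponentsWithStats(m); i=1+s[1:,4].argmax()
w=np.array([ray(K,E,u,v,.027)[:2] for v,u in np.argwhere(l==i)],np.float32); print("handle",s[i],cv2.minAreaRect(w))
E
```

```text
time: 14.4
ee_pos: [0.4815, 0.0359, 0.0116]
tcp_rot: [180.0, -0.0, 5.9]
wrist_force: [0.4, 0.9, -1.9]
opening: 0.0186
grasp_force: 59.1
time: 15.65
ee_pos: [0.4588, 0.0543, 0.1921]
tcp_rot: [180.0, -0.1, 16.1]
wrist_force: [-0.4, -0.5, 0.3]
opening: 0.0254
grasp_force: 0.0
[0.45916272 0.05391454 0.19155665] [ 1.79988694e+02 -4.67784584e-02  1.58966287e+01] [  6.7  -7.7  -6.8  90.9  -0.  170.8]
handle [ 281  132   35   88 1743] ((0.4816935360431671, 0.036222152411937714), (0.08949942886829376, 0.021058950573205948), 5.8621296882629395)
```

View pics/w7.png

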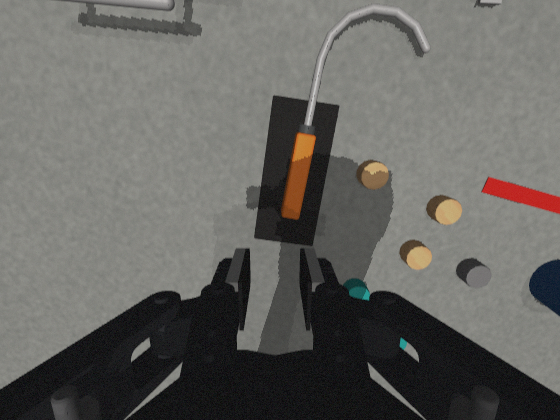

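The hook lies back on its mat, with its handle at (300,175) and measured at its original spot. Next is the drawer bar.

```bash
python3 -m handwheel '[{"tx":0.0336,"ty":-0.0281,"tz":0,"ax":0,"ay":0,"az":0,"jaw":-0.4},{"tx":0.0336,"ty":-0.0281,"tz":0,"ax":0,"ay":0,"az":0,"jaw":-0.4},{"tx":0.0336,"ty":-0.0281,"tz":0,"ax":0,"ay":0,"az":0,"jaw":-0.4},{"tx":0.0336,"ty":-0.0281,"tz":0,"ax":0,"ay":0,"az":0,"jaw":-0.4},{"tx":0.0336,"ty":-0.0281,"tz":0,"ax":0,"ay":0,"az":0,"jaw":-0.4},{"tx":0,"ty":0,"tz":0,"ax":0,"ay":0,"az":-10.6,"jaw":-0.4},{"tx":0,"ty":0,"tz":0,"ax":0,"ay":0,"az":-10.6,"jaw":-0.4},{"tx":0,"ty":0,"tz":0,"ax":0,"ay":0,"az":-10.6,"jaw":-0.4},{"tx":0,"ty":0,"tz":0,"ax":0,"ay":0,"az":-10.6,"jaw":-0.4},{"tx":0,"ty":0,"tz":0,"ax":0,"ay":0,"az":-10.6,"jaw":-0.4}]'
python3 -m handwheel '[{"tx":0,"ty":0,"tz":0,"ax":0,"ay":0,"az":-10.6,"jaw":-0.4},{"tx":0,"ty":0,"tz":0,"ax":0,"ay":0,"az":-10.6,"jaw":-0.4},{"tx":0,"ty":0,"tz":0,"ax":0,"ay":0,"az":-10.4,"jaw":-0.4},{"tx":0,"ty":0,"tz":0,"ax":0,"ay":0,"az":0,"jaw":-0.4},{"tx":0,"ty":0,"tz":0,"ax":0,"ay":0,"az":0,"jaw":-0.4},{"tx":0,"ty":0,"tz":0,"ax":0,"ay":0,"az":0,"jaw":-0.4},{"tx":0,"ty":0,"tz":0,"ax":0,"ay":0,"az":0,"jaw":-0.4},{"tx":0,"ty":0,"tz":0,"ax":0,"ay":0,"az":0,"jaw":-0.4},{"tx":0,"ty":0,"tz":0,"ax":0,"ay":0,"az":0,"jaw":-0.4},{"tx":0,"ty":0,"tz":0,"ax":0,"ay":0,"az":0,"jaw":-0.4}]'
python3 - <<'E'
from h import *
im,K,E=cam("wrist"); np.savez("w8.npz",im=im,K=K,E=E); save("w8.png",im,1)
print(telemetry.get_obs()["q"].round(1)); print(proj(K,E,[.582,.235,.062]))
E
```

```text
time: 16.95
ee_pos: [0.5904, 0.2069, 0.1908]
tcp_rot: [-179.2, -1.0, 72.0]
wrist_force: [0.3, 0.2, -0.1]
opening: 0.0258
grasp_force: 0.0
time: 18.2
ee_pos: [0.59, 0.2074, 0.1918]
tcp_rot: [-179.9, -1.3, 103.4]
wrist_force: [-0.4, 0.3, 0.0]
opening: 0.0256
grasp_force: 0.0
[18.8 14.9 17.  92.1  1.3 95.4]
[272.95728495 172.96655551]
```

View pics/w8.png

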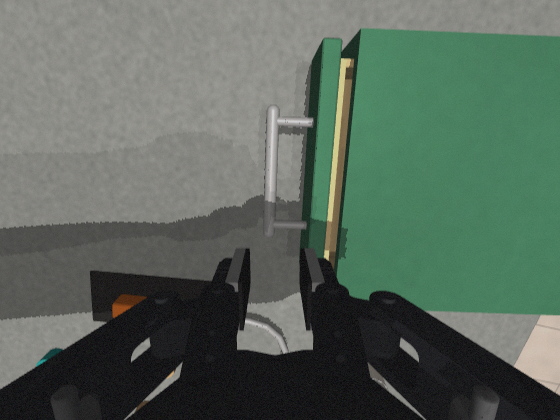

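The view shows the drawer bar from (273,106) to (268,234) and the drawer shut in the cabinet.

```bash
python3 - <<'E'
from h import *
d=np.load("w8.npz");im,K,E=d["im"],d["K"],d["E"]
a=ray(K,E,273,106,.062);b=ray(K,E,268.5,235,.062);c=(a+b)/2;e=a-b
print(a,b,c,np.linalg.norm(e),"psi",np.degrees(np.arctan2(-e[0],e[1])))
print(go(c[0],c[1],.043,100.5)); print(E[:3,3])
E
```

```text
[0.56869208 0.2911947  0.062     ] [0.59162294 0.17596567 0.062     ] [0.58015751 0.23358018 0.062     ] 0.11748852433921902 psi 11.25496177576777
(array([ 0.0245, -0.0031,  0.1494]), 'az', np.float64(2.9))
[0.57480971 0.27204253 0.33657831]
```

```bash
python3 -m handwheel '[{"tx":0.0245,"ty":-0.0031,"tz":0,"ax":0,"ay":0,"az":2.4,"jaw":-0.35},{"tx":0,"ty":0,"tz":0.018,"ax":0,"ay":0,"az":0,"jaw":-0.35},{"tx":0,"ty":0,"tz":0.018,"ax":0,"ay":0,"az":0,"jaw":-0.35},{"tx":0,"ty":0,"tz":0.018,"ax":0,"ay":0,"az":0,"jaw":-0.35},{"tx":0,"ty":0,"tz":0.018,"ax":0,"ay":0,"az":0,"jaw":-0.35},{"tx":0,"ty":0,"tz":0.018,"ax":0,"ay":0,"az":0,"jaw":-0.35},{"tx":0,"ty":0,"tz":0.018,"ax":0,"ay":0,"az":0,"jaw":-0.35},{"tx":0,"ty":0,"tz":0.0,"ax":0,"ay":0,"az":0,"jaw":-0.35},{"tx":0,"ty":0,"tz":0,"ax":0,"ay":0,"az":0,"jaw":-0.35},{"tx":0,"ty":0,"tz":0,"ax":0,"ay":0,"az":0,"jaw":-0.35}]'
python3 -c "
from h import *
print(go(.580,.2335,.043,101))"
```

```text
time: 19.5
ee_pos: [0.5809, 0.2329, 0.0853]
tcp_rot: [-179.9, -1.3, 101.0]
wrist_force: [0.0, -0.7, -0.5]
opening: 0.028
grasp_force: 0.0
(array([-0.0002, -0.0007,  0.0423]), 'az', np.float64(0.0))
```

```bash
python3 -m handwheel '[{"tx":0,"ty":-0.0007,"tz":0.014,"ax":0,"ay":0,"az":0,"jaw":-0.35},{"tx":0,"ty":0,"tz":0.014,"ax":0,"ay":0,"az":0,"jaw":-0.35},{"tx":0,"ty":0,"tz":0.014,"ax":0,"ay":0,"az":0,"jaw":-0.35},{"tx":0,"ty":0,"tz":0,"ax":0,"ay":0,"az":0,"jaw":-0.35},{"tx":0,"ty":0,"tz":0,"ax":0,"ay":0,"az":0,"jaw":-1},{"tx":0,"ty":0,"tz":0,"ax":0,"ay":0,"az":0,"jaw":-1},{"tx":0,"ty":0,"tz":0,"ax":0,"ay":0,"az":0,"jaw":-1},{"tx":0,"ty":0,"tz":0,"ax":0,"ay":0,"az":0,"jaw":-1},{"tx":0,"ty":0,"tz":0,"ax":0,"ay":0,"az":0,"jaw":-1},{"tx":0,"ty":0,"tz":0,"ax":0,"ay":0,"az":0,"jaw":-1}]' 40
python3 -m handwheel '[{"tx":0,"ty":-0.01,"tz":0,"ax":0,"ay":0,"az":0,"jaw":-1},{"tx":0,"ty":-0.014,"tz":0,"ax":0,"ay":0,"az":0,"jaw":-1},{"tx":0,"ty":-0.014,"tz":0,"ax":0,"ay":0,"az":0,"jaw":-1},{"tx":0,"ty":-0.016,"tz":0,"ax":0,"ay":0,"az":0,"jaw":-1},{"tx":0,"ty":-0.016,"tz":0,"ax":0,"ay":0,"az":0,"jaw":-1},{"tx":0,"ty":-0.016,"tz":0,"ax":0,"ay":0,"az":0,"jaw":-1},{"tx":0,"ty":-0.016,"tz":0,"ax":0,"ay":0,"az":0,"jaw":-1},{"tx":0,"ty":-0.016,"tz":0,"ax":0,"ay":0,"az":0,"jaw":-1},{"tx":0,"ty":-0.014,"tz":0,"ax":0,"ay":0,"az":0,"jaw":-1},{"tx":0,"ty":-0.011,"tz":0,"ax":0,"ay":0,"az":0,"jaw":-1}]'
```

```text
time: 20.75
ee_pos: [0.5799, 0.2336, 0.0426]
tcp_rot: [-179.9, -1.3, 101.0]
wrist_force: [0.1, -0.3, 7.4]
opening: 0.0095
grasp_force: 39.0
time: 22.0
ee_pos: [0.4419, 0.2062, 0.043]
tcp_rot: [179.8, -1.2, 101.0]
wrist_force: [50.4, 4.4, -30.6]
opening: 0.0096
grasp_force: 38.6
```

```bash
python3 -m handwheel '[{"tx":0,"ty":0.004,"tz":0,"ax":0,"ay":0,"az":0,"jaw":-1},{"tx":0,"ty":0,"tz":0,"ax":0,"ay":0,"az":0,"jaw":-0.3},{"tx":0,"ty":0,"tz":0,"ax":0,"ay":0,"az":0,"jaw":-0.3},{"tx":0,"ty":0,"tz":0,"ax":0,"ay":0,"az":0,"jaw":-0.3},{"tx":0,"ty":0,"tz":-0.02,"ax":0,"ay":0,"az":0,"jaw":-0.3},{"tx":0,"ty":0,"tz":-0.04,"ax":0,"ay":0,"az":0,"jaw":-0.3},{"tx":0,"ty":0,"tz":-0.05,"ax":0,"ay":0,"az":0,"jaw":-0.3},{"tx":0,"ty":0,"tz":-0.05,"ax":0,"ay":0,"az":0,"jaw":-0.3},{"tx":0,"ty":0,"tz":-0.03,"ax":0,"ay":0,"az":0,"jaw":-0.3},{"tx":0,"ty":0,"tz":0,"ax":0,"ay":0,"az":0,"jaw":-0.3}]'
python3 - <<'E'
from h import *
im,K,E=cam("wrist"); im2,K2,E2=cam("top"); np.savez("t9.npz",im=im2,K=K2,E=E2); np.savez("w9.npz",im=im,K=K,E=E)
save("m9.png",np.hstack([im,im2]),.714)
print(telemetry.get_obs()["q"].round(1),telemetry.get_obs()["tcp_rot"])
hsv=cv2.cvtColor(im2,cv2.COLOR_RGB2HSV)
m=cv2.inRange(hsv,(100,100,20),(130,255,255))
n,l,s,c=cv2.connectedComponentsWithStats(m)
for i in range(1,n):
    if s[i,4]>100:print("tin",s[i],c[i])
m=cv2.inRange(hsv,(12,60,120),(22,160,255)); n,l,s,c=cv2.connectedComponentsWithStats(m)
for i in range(1,n):
    if s[i,4]>60:print("knob",s[i],c[i],ray(K2,E2,*c[i],.022))
E
```

```text
time: 23.25
ee_pos: [0.4453, 0.2033, 0.2349]
tcp_rot: [180.0, -1.3, 101.0]
wrist_force: [0.8, -0.3, 0.0]
opening: 0.0297
grasp_force: 0.0
[ 23.8  -3.5   1.6  95.    1.3 102.8] [-179.7790965    -1.27037935  101.0370156 ]
tin [422 248  35  35 316] [436.30379747 263.99367089]
knob [ 123  166   80   57 1055] [161.01421801 182.5507109 ] [0.61784786 0.24679601 0.022     ]
knob [181 220  29   8  72] [194.47222222 223.375     ] [0.53163991 0.17626227 0.022     ]
knob [293 229  14  14 135] [299.74074074 235.22962963] [ 0.50464898 -0.04096073  0.022     ]
knob [337 235  14  15 140] [343.69285714 242.07142857] [ 0.48954599 -0.13114086  0.022     ]
knob [546 252  14  51 268] [553.9738806  272.69402985] [ 0.42228797 -0.55851178  0.022     ]
knob [333 264  15  15 140] [340.32142857 270.96428571] [ 0.43070561 -0.12273602  0.022     ]
```

View pics/m9.png

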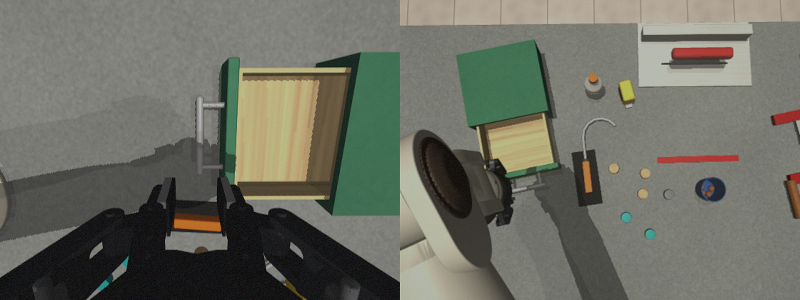

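The drawer is open with its floor visible at (275,135) in the left half, and the tin and knobs are unmoved. Next I move to the tin for a tilted side grasp, so the body stays clear of the mouth.

```bash
cat >> h.py <<'E'
def goR(p,Rt,o=None):
    o=o or telemetry.get_obs(); T=R.from_euler('xyz',o["tcp_rot"],degrees=True)
    print("shift",T.inv().apply(np.array(p)-o["ee_pos"]).round(4),"turn",(T.inv()*Rt).as_rotvec(degrees=True).round(1))
def tilt(yaw,ay): return R.from_euler('xyz',[180,0,yaw],degrees=True)*R.from_euler('y',ay,degrees=True)
E
python3 -m handwheel '[{"tx":-0.0448,"ty":-0.0047,"tz":0.0015,"ax":0,"ay":0,"az":0,"jaw":1},{"tx":-0.0448,"ty":-0.0047,"tz":0.0015,"ax":0,"ay":0,"az":0,"jaw":1},{"tx":-0.0448,"ty":-0.0047,"tz":0.0015,"ax":0,"ay":0,"az":0,"jaw":1},{"tx":-0.0448,"ty":-0.0047,"tz":0.0015,"ax":0,"ay":0,"az":0,"jaw":1},{"tx":-0.0448,"ty":-0.0047,"tz":0.0015,"ax":0,"ay":0,"az":0,"jaw":1},{"tx":-0.0448,"ty":-0.0047,"tz":0.0015,"ax":0,"ay":0,"az":0,"jaw":1},{"tx":-0.0448,"ty":-0.0047,"tz":0.0015,"ax":0,"ay":0,"az":0,"jaw":1},{"tx":-0.0448,"ty":-0.0047,"tz":0.0015,"ax":0,"ay":0,"az":0,"jaw":1},{"tx":-0.0448,"ty":-0.0047,"tz":0.0015,"ax":0,"ay":0,"az":0,"jaw":1},{"tx":-0.0448,"ty":-0.0047,"tz":0.0015,"ax":0,"ay":0,"az":0,"jaw":1}]'
python3 -m handwheel '[{"tx":0,"ty":0,"tz":0,"ax":0,"ay":0,"az":9.1,"jaw":1},{"tx":0,"ty":0,"tz":0,"ax":0,"ay":0,"az":9.1,"jaw":1},{"tx":0,"ty":0,"tz":0,"ax":0,"ay":0,"az":9.1,"jaw":1},{"tx":0,"ty":0,"tz":0,"ax":0,"ay":0,"az":9.1,"jaw":1},{"tx":0,"ty":0,"tz":0,"ax":0,"ay":0,"az":9.1,"jaw":1},{"tx":0,"ty":0,"tz":0,"ax":0,"ay":-10,"az":0,"jaw":1},{"tx":0,"ty":0,"tz":0,"ax":0,"ay":-10,"az":0,"jaw":1},{"tx":0,"ty":0,"tz":0,"ax":0,"ay":-10,"az":0,"jaw":1},{"tx":0,"ty":0,"tz":0,"ax":0,"ay":0,"az":0,"jaw":1},{"tx":0,"ty":0,"tz":0,"ax":0,"ay":0,"az":0,"jaw":1}]'
python3 - <<'E'
from h import *
im,K,E=cam("top"); hsv=cv2.cvtColor(im,cv2.COLOR_RGB2HSV)
for (lo,hi) in (((100,100,20),(130,255,255)),((100,80,10),(130,255,255))):
    m=cv2.inRange(hsv,lo,hi); n,l,s,c=cv2.connectedComponentsWithStats(m)
    i=1+s[1:,4].argmax(); b=s[i]; u,v=b[0]+b[2]-17.6,b[1]+17.6
    print(b,c[i],"rim ctr",u,v,ray(K,E,u,v,.08))
print(telemetry.get_obs()["q"].round(1))
goR([.4845,-.246,.08],tilt(55.5,-62))
E
```

```text
time: 24.6
ee_pos: [0.4833, -0.2466, 0.2061]
tcp_rot: [-179.7, -1.4, 101.0]
wrist_force: [-0.4, 0.9, 0.8]
opening: 0.0857
grasp_force: 0.0
time: 25.85
ee_pos: [0.4837, -0.2452, 0.2071]
tcp_rot: [-178.7, 29.1, 56.2]
wrist_force: [0.3, -0.7, 0.0]
opening: 0.0857
grasp_force: 0.0Traceback (most recent call last):
  File "<stdin>", line 5, in <module>
ValueError: attempt to get argmax of an empty sequence
```

```bash
python3 - <<'E'
from h import *
for n in ("wrist","scene"):
    im,K,E=cam(n); hsv=cv2.cvtColor(im,cv2.COLOR_RGB2HSV); m=cv2.inRange(hsv,(100,70,12),(130,255,255)); nn,l,s,c=cv2.connectedComponentsWithStats(m)
    for i in range(1,nn):
        if s[i,4]>100: print(n,s[i],c[i])
    for z in (.08,0):
        P=np.array([proj(K,E,[.444+r*np.cos(a),-.305+r*np.sin(a),z]) for r in ((.034,) if z else (.029,)) for a in np.linspace(0,6.28,40)]); print("pred",P.min(0).round(),P.max(0).round())
print(telemetry.get_obs()["q"].round(1))
goR([.4845,-.246,.08],tilt(55.5,-62))
E
```

```text
wrist [ 244  132   68   91 4789] [277.82125705 179.52474421]
pred [243. 169.] [312. 220.]
pred [253. 128.] [303. 170.]
scene [246 147  24  36 652] [257.90797546 163.68865031]
pred [245. 148.] [270. 159.]
pred [248. 175.] [269. 185.]
[-13.4  12.8  11.9 101.5 -26.7 113.9]
shift [0.0632 0.003  0.1119] turn [ -0.7 -32.9   0.7]
```

```bash
python3 -m handwheel '[{"tx":0,"ty":0,"tz":0,"ax":0,"ay":-8.2,"az":0,"jaw":1},{"tx":0,"ty":0,"tz":0,"ax":0,"ay":-8.2,"az":0,"jaw":1},{"tx":0,"ty":0,"tz":0,"ax":0,"ay":-8.2,"az":0,"jaw":1},{"tx":0,"ty":0,"tz":0,"ax":0,"ay":-8.2,"az":0,"jaw":1},{"tx":0.0224,"ty":0,"tz":0.0119,"ax":0,"ay":0,"az":0,"jaw":1},{"tx":0.0224,"ty":0,"tz":0.0119,"ax":0,"ay":0,"az":0,"jaw":1},{"tx":0.0224,"ty":0,"tz":0.0119,"ax":0,"ay":0,"az":0,"jaw":1},{"tx":0.0224,"ty":0,"tz":0.0119,"ax":0,"ay":0,"az":0,"jaw":1},{"tx":0.0,"ty":0,"tz":0,"ax":0,"ay":0,"az":0,"jaw":1},{"tx":0,"ty":0,"tz":0,"ax":0,"ay":0,"az":0,"jaw":1}]'
python3 - <<'E'
from h import *
print(telemetry.get_obs()["q"].round(1))
goR([.4345,-.3188,.0331],tilt(55.5,-62))
goR([.4845,-.246,.08],tilt(55.5,-62))
E
```

```text
time: 27.25
ee_pos: [0.4824, -0.2449, 0.1078]
tcp_rot: [-177.9, 62.0, 57.3]
wrist_force: [-0.4, -0.5, -0.2]
opening: 0.0854
grasp_force: 0.0
[ -3.5  34.1  11.8 112.2 -48.8 141.4]
shift [0.0246 0.0037 0.1128] turn [-0.5 -0.   0.9]
shift [0.0246 0.0028 0.0128] turn [-0.5 -0.   0.9]
```

```bash
python3 -m handwheel '[{"tx":0.012,"ty":0.0015,"tz":0.006,"ax":-0.5,"ay":0,"az":0.9,"jaw":1},{"tx":0.0126,"ty":0.0015,"tz":0.0068,"ax":0,"ay":0,"az":0,"jaw":1},{"tx":0,"ty":0,"tz":0.01,"ax":0,"ay":0,"az":0,"jaw":1},{"tx":0,"ty":0,"tz":0.015,"ax":0,"ay":0,"az":0,"jaw":1},{"tx":0,"ty":0,"tz":0.015,"ax":0,"ay":0,"az":0,"jaw":1},{"tx":0,"ty":0,"tz":0.01,"ax":0,"ay":0,"az":0,"jaw":1},{"tx":0,"ty":0,"tz":0,"ax":0,"ay":0,"az":0,"jaw":1},{"tx":0,"ty":0,"tz":0,"ax":0,"ay":0,"az":0,"jaw":1},{"tx":0,"ty":0,"tz":0,"ax":0,"ay":0,"az":0,"jaw":1},{"tx":0,"ty":0,"tz":0,"ax":0,"ay":0,"az":0,"jaw":1}]'
python3 - <<'E'
from h import *
goR([.4345,-.3188,.0331],tilt(55.5,-62))
for n in ("wrist","scene"):
    im,K,E=cam(n); hsv=cv2.cvtColor(im,cv2.COLOR_RGB2HSV); m=cv2.inRange(hsv,(100,70,12),(130,255,255)); nn,l,s,c=cv2.connectedComponentsWithStats(m)
    for i in range(1,nn):
        if s[i,4]>100: print(n,s[i],c[i])
    for z in (.08,0):
        P=np.array([proj(K,E,[.444+r*np.cos(a),-.305+r*np.sin(a),z]) for r in ((.034,) if z else (.029,)) for a in np.linspace(0,6.28,40)]); print("pred",P.min(0).round(),P.max(0).round())
E
```

```text
time: 28.5
ee_pos: [0.4601, -0.282, 0.0554]
tcp_rot: [180.0, 62.0, 55.6]
wrist_force: [0.1, 0.7, 0.1]
opening: 0.0855
grasp_force: 0.0
shift [-0.0013 -0.0003  0.05  ] turn [0.1 0.  0. ]
wrist [  217   166   114   149 14609] [273.20987063 243.75460333]
pred [214. 302.] [332. 315.]
pred [228. 161.] [319. 190.]
pred [245. 148.] [270. 159.]
pred [248. 175.] [269. 185.]
```

```bash
python3 -m handwheel '[{"tx":-0.0013,"ty":0,"tz":0.0125,"ax":0,"ay":0,"az":0,"jaw":1},{"tx":0,"ty":0,"tz":0.0125,"ax":0,"ay":0,"az":0,"jaw":1},{"tx":0,"ty":0,"tz":0.0125,"ax":0,"ay":0,"az":0,"jaw":1},{"tx":0,"ty":0,"tz":0.0125,"ax":0,"ay":0,"az":0,"jaw":1},{"tx":0,"ty":0,"tz":0,"ax":0,"ay":0,"az":0,"jaw":1},{"tx":0,"ty":0,"tz":0,"ax":0,"ay":0,"az":0,"jaw":-1},{"tx":0,"ty":0,"tz":0,"ax":0,"ay":0,"az":0,"jaw":-1},{"tx":0,"ty":0,"tz":0,"ax":0,"ay":0,"az":0,"jaw":-1},{"tx":0,"ty":0,"tz":0,"ax":0,"ay":0,"az":0,"jaw":-1},{"tx":0,"ty":0,"tz":0,"ax":0,"ay":0,"az":0,"jaw":-1}]' 40
python3 - <<'E'
from h import *
im,K,E=cam("wrist"); im2,_,_=cam("scene")
save("m10.png",np.hstack([im,cv2.resize(im2[80:290,140:420],(560,420))]),.714)
E
```

```text
time: 29.85
ee_pos: [0.4349, -0.3191, 0.0336]
tcp_rot: [180.0, 62.1, 55.6]
wrist_force: [0.3, 2.0, 5.1]
opening: 0.0632
grasp_force: 43.5
```

View pics/m10.png

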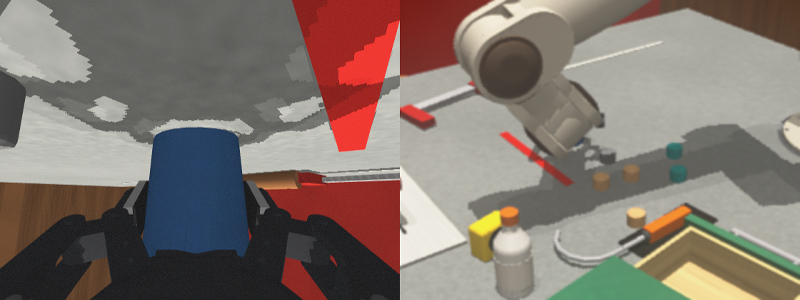

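The tin is held between the fingers at mid-height, with an opening of 63 mm as expected. Now lift, tip slightly and turn towards the drawer heading.

```bash
python3 -m handwheel '[{"tx":-0.0132,"ty":0,"tz":-0.007,"ax":0,"ay":0,"az":0,"jaw":-1},{"tx":-0.0265,"ty":0,"tz":-0.0141,"ax":0,"ay":0,"az":0,"jaw":-1},{"tx":-0.0265,"ty":0,"tz":-0.0141,"ax":0,"ay":0,"az":0,"jaw":-1},{"tx":-0.0265,"ty":0,"tz":-0.0141,"ax":0,"ay":0,"az":0,"jaw":-1},{"tx":-0.0265,"ty":0,"tz":-0.0141,"ax":0,"ay":0,"az":0,"jaw":-1},{"tx":-0.0265,"ty":0,"tz":-0.0141,"ax":0,"ay":0,"az":0,"jaw":-1},{"tx":0,"ty":0,"tz":0,"ax":0,"ay":6,"az":0,"jaw":-1},{"tx":0,"ty":0,"tz":0,"ax":0,"ay":8,"az":0,"jaw":-1},{"tx":0,"ty":0,"tz":0,"ax":0,"ay":8,"az":0,"jaw":-1},{"tx":0,"ty":0,"tz":0,"ax":0,"ay":8,"az":0,"jaw":-1}]'
python3 -m handwheel '[{"tx":0,"ty":0,"tz":0,"ax":-4.8,"ay":0,"az":-7.7,"jaw":-1},{"tx":0,"ty":0,"tz":0,"ax":-4.8,"ay":0,"az":-7.7,"jaw":-1},{"tx":0,"ty":0,"tz":0,"ax":-4.8,"ay":0,"az":-7.7,"jaw":-1},{"tx":0,"ty":0,"tz":0,"ax":-4.8,"ay":0,"az":-7.7,"jaw":-1},{"tx":0,"ty":0,"tz":0,"ax":-4.8,"ay":0,"az":-7.7,"jaw":-1},{"tx":0,"ty":0,"tz":0,"ax":0,"ay":0,"az":0,"jaw":-1},{"tx":0,"ty":0,"tz":0,"ax":0,"ay":0,"az":0,"jaw":-1},{"tx":0,"ty":0,"tz":0,"ax":0,"ay":0,"az":0,"jaw":-1},{"tx":0,"ty":0,"tz":0,"ax":0,"ay":0,"az":0,"jaw":-1},{"tx":0,"ty":0,"tz":0,"ax":0,"ay":0,"az":0,"jaw":-1}]'
python3 - <<'E'
from h import *
print(telemetry.get_obs()["q"].round(1))
goR([.5535,.281,.19],tilt(101,-32))
E
```

```text
time: 31.2
ee_pos: [0.4348, -0.3186, 0.1992]
tcp_rot: [179.9, 31.7, 55.6]
wrist_force: [0.2, -1.1, -1.8]
opening: 0.0629
grasp_force: 44.0
time: 32.45
ee_pos: [0.4348, -0.319, 0.1977]
tcp_rot: [-179.9, 32.0, 101.0]
wrist_force: [0.5, -0.5, -1.4]
opening: 0.063
grasp_force: 44.5
[-22.8 -17.4 -19.7  68.7 -26.2  51.8]
shift [ 0.4845  0.2302 -0.2939] turn [-0.1 -0.  -0. ]
```

```bash
python3 -m handwheel '[{"tx":0.0346,"ty":0.0164,"tz":-0.021,"ax":0,"ay":0,"az":0,"jaw":-1},{"tx":0.0346,"ty":0.0164,"tz":-0.021,"ax":0,"ay":0,"az":0,"jaw":-1},{"tx":0.0346,"ty":0.0164,"tz":-0.021,"ax":0,"ay":0,"az":0,"jaw":-1},{"tx":0.0346,"ty":0.0164,"tz":-0.021,"ax":0,"ay":0,"az":0,"jaw":-1},{"tx":0.0346,"ty":0.0164,"tz":-0.021,"ax":0,"ay":0,"az":0,"jaw":-1},{"tx":0.0346,"ty":0.0164,"tz":-0.021,"ax":0,"ay":0,"az":0,"jaw":-1},{"tx":0.0346,"ty":0.0164,"tz":-0.021,"ax":0,"ay":0,"az":0,"jaw":-1},{"tx":0.0346,"ty":0.0164,"tz":-0.021,"ax":0,"ay":0,"az":0,"jaw":-1},{"tx":0.0346,"ty":0.0164,"tz":-0.021,"ax":0,"ay":0,"az":0,"jaw":-1},{"tx":0.0346,"ty":0.0164,"tz":-0.021,"ax":0,"ay":0,"az":0,"jaw":-1}]'
python3 -m handwheel '[{"tx":0.0346,"ty":0.0164,"tz":-0.021,"ax":0,"ay":0,"az":0,"jaw":-1},{"tx":0.0346,"ty":0.0164,"tz":-0.021,"ax":0,"ay":0,"az":0,"jaw":-1},{"tx":0.0346,"ty":0.0164,"tz":-0.021,"ax":0,"ay":0,"az":0,"jaw":-1},{"tx":0.0346,"ty":0.0164,"tz":-0.021,"ax":0,"ay":0,"az":0,"jaw":-1},{"tx":0,"ty":0,"tz":0,"ax":0,"ay":0,"az":0,"jaw":-1},{"tx":0,"ty":0,"tz":0,"ax":0,"ay":0,"az":0,"jaw":-1},{"tx":0,"ty":0,"tz":0,"ax":0,"ay":0,"az":0,"jaw":-1},{"tx":0,"ty":0,"tz":0,"ax":0,"ay":0,"az":0,"jaw":-1},{"tx":0,"ty":0,"tz":0,"ax":0,"ay":0,"az":0,"jaw":-1},{"tx":0,"ty":0,"tz":0,"ax":0,"ay":0,"az":0,"jaw":-1}]'
python3 - <<'E'
from h import *
print(telemetry.get_obs()["q"].round(1))
goR([.5535,.281,.138],tilt(101,-32))
E
```

```text
time: 33.7
ee_pos: [0.5193, 0.1111, 0.1924]
tcp_rot: [-179.9, 32.0, 101.0]
wrist_force: [0.9, -0.1, -1.2]
opening: 0.0634
grasp_force: 45.2
time: 34.95
ee_pos: [0.5526, 0.2805, 0.1906]
tcp_rot: [-179.9, 32.0, 100.9]
wrist_force: [-0.4, 0.4, -1.4]
opening: 0.0633
grasp_force: 45.2
[ 39.3  28.4  29.  107.2 -27.8 122.5]
shift [0.0281 0.001  0.0445] turn [-0.1 -0.  -0. ]
```

```bash
python3 -m handwheel '[{"tx":0.014,"ty":0.0005,"tz":0.0222,"ax":0,"ay":0,"az":0,"jaw":-1},{"tx":0.014,"ty":0.0005,"tz":0.0222,"ax":0,"ay":0,"az":0,"jaw":-1},{"tx":0,"ty":0,"tz":0,"ax":0,"ay":10,"az":0,"jaw":-1},{"tx":0,"ty":0,"tz":0,"ax":0,"ay":10,"az":0,"jaw":-1},{"tx":0,"ty":0,"tz":0,"ax":0,"ay":10,"az":0,"jaw":-1},{"tx":0,"ty":0,"tz":0,"ax":0,"ay":10,"az":0,"jaw":-1},{"tx":0,"ty":0,"tz":0,"ax":0,"ay":8,"az":0,"jaw":-1},{"tx":0,"ty":0,"tz":0,"ax":0,"ay":6,"az":0,"jaw":-1},{"tx":0,"ty":0,"tz":0,"ax":0,"ay":6,"az":0,"jaw":-1},{"tx":0,"ty":0,"tz":0,"ax":0,"ay":6,"az":0,"jaw":-1}]'
python3 -m handwheel '[{"tx":0,"ty":0,"tz":0,"ax":0,"ay":6,"az":0,"jaw":-1},{"tx":0,"ty":0,"tz":0,"ax":0,"ay":7,"az":0,"jaw":-1},{"tx":0,"ty":0,"tz":0,"ax":0,"ay":8,"az":0,"jaw":-1},{"tx":0,"ty":0,"tz":0,"ax":0,"ay":10,"az":0,"jaw":-1},{"tx":0,"ty":0,"tz":0,"ax":0,"ay":10,"az":0,"jaw":-1},{"tx":0,"ty":0,"tz":0,"ax":0,"ay":3,"az":0,"jaw":-1},{"tx":0,"ty":0,"tz":0,"ax":0,"ay":0,"az":0,"jaw":-1},{"tx":0,"ty":0,"tz":0,"ax":0,"ay":0,"az":0,"jaw":-1},{"tx":0,"ty":0,"tz":0,"ax":0,"ay":0,"az":0,"jaw":-1},{"tx":0,"ty":0,"tz":0,"ax":0,"ay":0,"az":0,"jaw":-1}]'
python3 - <<'E'
from h import *
print(telemetry.get_obs()["q"].round(1))
im,K,E=cam("wrist"); im2,_,_=cam("scene"); im3,_,_=cam("top")
np.savez("p11.npz",w=im,s=im2,t=im3)
for n,i in (("w",im),("s",im2),("t",im3)):
    hsv=cv2.cvtColor(i,cv2.COLOR_RGB2HSV); m=cv2.inRange(hsv,(5,80,40),(14,200,200)); nn,l,s,c=cv2.connectedComponentsWithStats(m)
    print(n,[(c[k].round().tolist(),int(s[k,4])) for k in range(1,nn) if 8<s[k,4]<400])
E
```

```text
time: 36.2
ee_pos: [0.5535, 0.2808, 0.1383]
tcp_rot: [-180.0, -34.1, 100.9]
wrist_force: [0.1, 0.5, -1.7]
opening: 0.0631
grasp_force: 45.2
time: 37.45
ee_pos: [0.5534, 0.2814, 0.139]
tcp_rot: [179.8, -77.9, 101.2]
wrist_force: [-0.2, -0.5, -0.9]
opening: 0.063
grasp_force: 45.4
[  0.7  31.9   4.4 102.2  74.3  49.2]
w [([395.0, 58.0], 11), ([439.0, 58.0], 16), ([386.0, 64.0], 11), ([483.0, 65.0], 11), ([383.0, 69.0], 9), ([392.0, 79.0], 14), ([381.0, 81.0], 9), ([335.0, 83.0], 12), ([373.0, 92.0], 12), ([334.0, 98.0], 15), ([431.0, 104.0], 10), ([444.0, 104.0], 12), ([447.0, 115.0], 11), ([181.0, 127.0], 11), ([429.0, 128.0], 11), ([164.0, 132.0], 9), ([170.0, 137.0], 16), ([172.0, 143.0], 38), ([183.0, 140.0], 9), ([459.0, 144.0], 14), ([167.0, 151.0], 12), ([176.0, 154.0], 11), ([420.0, 154.0], 11), ([371.0, 155.0], 12)]
s [([328.0, 8.0], 200), ([512.0, 8.0], 219), ([514.0, 27.0], 13), ([506.0, 32.0], 9), ([287.0, 44.0], 11), ([258.0, 71.0], 28), ([141.0, 133.0], 14), ([217.0, 232.0], 141), ([316.0, 242.0], 55), ([337.0, 267.0], 21), ([352.0, 283.0], 21)]
t [([450.0, 81.0], 16), ([207.0, 213.0], 24)]
```

```bash
python3 -m handwheel '[{"tx":0,"ty":0,"tz":0,"ax":0,"ay":-10,"az":0,"jaw":-1},{"tx":0,"ty":0,"tz":0,"ax":0,"ay":-10,"az":0,"jaw":-1},{"tx":0,"ty":0,"tz":0,"ax":0,"ay":-10,"az":0,"jaw":-1},{"tx":0,"ty":0,"tz":0,"ax":0,"ay":-10,"az":0,"jaw":-1},{"tx":0,"ty":0,"tz":0,"ax":0,"ay":-10,"az":0,"jaw":-1},{"tx":0,"ty":0,"tz":0,"ax":0,"ay":-10,"az":0,"jaw":-1},{"tx":0,"ty":0,"tz":0,"ax":0,"ay":-10,"az":0,"jaw":-1},{"tx":0,"ty":0,"tz":0,"ax":0,"ay":-10,"az":0,"jaw":-1},{"tx":0,"ty":0,"tz":0,"ax":0,"ay":-10,"az":0,"jaw":-1},{"tx":0,"ty":0,"tz":0,"ax":0,"ay":-10,"az":0,"jaw":-1}]'
python3 - <<'E'
from h import *
print(telemetry.get_obs()["q"].round(1))
goR([.5535,.281,.2],tilt(101,-32))
E
```

```text
time: 38.85
ee_pos: [0.5519, 0.2818, 0.1389]
tcp_rot: [-180.0, 20.8, 101.3]
wrist_force: [0.3, 0.2, -2.1]
opening: 0.063
grasp_force: 45.3
[ 35.6  21.9  17.7  94.7 -18.9 115.8]
shift [-0.0228  0.0014 -0.0568] turn [  0.1 -11.2   0.2]
```

```bash
python3 -m handwheel '[{"tx":-0.0114,"ty":0.0007,"tz":-0.0284,"ax":0,"ay":0,"az":0,"jaw":-1},{"tx":-0.0114,"ty":0.0007,"tz":-0.0284,"ax":0,"ay":0,"az":0,"jaw":-1},{"tx":0,"ty":0,"tz":0,"ax":0,"ay":-5.6,"az":0.2,"jaw":-1},{"tx":0,"ty":0,"tz":0,"ax":0,"ay":-5.6,"az":0,"jaw":-1},{"tx":-0.0346,"ty":-0.0164,"tz":0.021,"ax":0,"ay":0,"az":0,"jaw":-1},{"tx":-0.0346,"ty":-0.0164,"tz":0.021,"ax":0,"ay":0,"az":0,"jaw":-1},{"tx":-0.0346,"ty":-0.0164,"tz":0.021,"ax":0,"ay":0,"az":0,"jaw":-1},{"tx":-0.0346,"ty":-0.0164,"tz":0.021,"ax":0,"ay":0,"az":0,"jaw":-1},{"tx":-0.0346,"ty":-0.0164,"tz":0.021,"ax":0,"ay":0,"az":0,"jaw":-1},{"tx":-0.0346,"ty":-0.0164,"tz":0.021,"ax":0,"ay":0,"az":0,"jaw":-1}]'
python3 -m handwheel '[{"tx":-0.0346,"ty":-0.0164,"tz":0.021,"ax":0,"ay":0,"az":0,"jaw":-1},{"tx":-0.0346,"ty":-0.0164,"tz":0.021,"ax":0,"ay":0,"az":0,"jaw":-1},{"tx":-0.0346,"ty":-0.0164,"tz":0.021,"ax":0,"ay":0,"az":0,"jaw":-1},{"tx":-0.0346,"ty":-0.0164,"tz":0.021,"ax":0,"ay":0,"az":0,"jaw":-1},{"tx":-0.0346,"ty":-0.0164,"tz":0.021,"ax":0,"ay":0,"az":0,"jaw":-1},{"tx":-0.0346,"ty":-0.0164,"tz":0.021,"ax":0,"ay":0,"az":0,"jaw":-1},{"tx":-0.0346,"ty":-0.0164,"tz":0.021,"ax":0,"ay":0,"az":0,"jaw":-1},{"tx":-0.0346,"ty":-0.0164,"tz":0.021,"ax":0,"ay":0,"az":0,"jaw":-1},{"tx":0,"ty":0,"tz":0,"ax":0,"ay":0,"az":0,"jaw":-1},{"tx":0,"ty":0,"tz":0,"ax":0,"ay":0,"az":0,"jaw":-1}]'
python3 - <<'E'
from h import *
print(telemetry.get_obs()["q"].round(1))
im,K,E=cam("top"); im2,_,_=cam("scene")
a=cv2.resize(im[140:270,90:263],(800,600))
save("d12.png",im[130:280,90:290],3)
hsv=cv2.cvtColor(im,cv2.COLOR_RGB2HSV)[140:250,100:230]; m=cv2.inRange(hsv,(5,100,40),(15,230,200)); nn,l,s,c=cv2.connectedComponentsWithStats(m)
for k in range(1,nn):
    if s[k,4]>4: print(s[k],(c[k]+[100,140]).round(1),ray(K,E,*(c[k]+[100,140]),.031).round(3))
goR([.4348,-.319,.19],tilt(55.6,-62))
E
```

```text
time: 40.1
ee_pos: [0.503, 0.022, 0.2011]
tcp_rot: [-179.9, 31.7, 101.1]
wrist_force: [0.9, -0.5, -1.4]
opening: 0.0632
grasp_force: 45.4
time: 41.35
ee_pos: [0.4368, -0.3194, 0.204]
tcp_rot: [-179.9, 31.7, 101.1]
wrist_force: [-0.4, 0.1, -1.7]
opening: 0.0632
grasp_force: 45.4
[-22.9 -17.1 -18.7  69.4 -25.9  51.7]
[100  46   5   7  25] [201.8 188.9] [0.602 0.16  0.031]
[102  57   5   8  29] [204.1 200.5] [0.578 0.155 0.031]
[77 67  8  7 42] [180.3 210. ] [0.559 0.204 0.031]
[105  70   4   7  23] [206.7 213.3] [0.551 0.15  0.031]
shift [ 0.0077 -0.0025  0.0117] turn [ 33.6 -28.6  31.5]
```

View pics/d12.png

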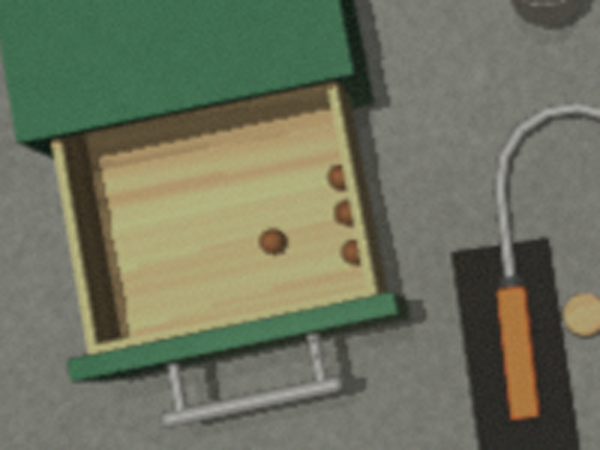

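All four balls lie in the drawer, at (272,240), (337,178), (343,212) and (351,252). Now I set the tin back upright.

```bash
python3 -m handwheel '[{"tx":0,"ty":0,"tz":0,"ax":4.8,"ay":0,"az":7.7,"jaw":-1},{"tx":0,"ty":0,"tz":0,"ax":4.8,"ay":0,"az":7.7,"jaw":-1},{"tx":0,"ty":0,"tz":0,"ax":4.8,"ay":0,"az":7.7,"jaw":-1},{"tx":0,"ty":0,"tz":0,"ax":4.8,"ay":0,"az":7.7,"jaw":-1},{"tx":0,"ty":0,"tz":0,"ax":4.8,"ay":0,"az":7.7,"jaw":-1},{"tx":0,"ty":0,"tz":0,"ax":0,"ay":-10,"az":0,"jaw":-1},{"tx":0,"ty":0,"tz":0,"ax":0,"ay":-10,"az":0,"jaw":-1},{"tx":0,"ty":0,"tz":0,"ax":0,"ay":-10.2,"az":0,"jaw":-1},{"tx":0.02,"ty":0,"tz":0.0106,"ax":0,"ay":0,"az":0,"jaw":-1},{"tx":0.025,"ty":0,"tz":0.0133,"ax":0,"ay":0,"az":0,"jaw":-1}]'
python3 -m handwheel '[{"tx":0.025,"ty":0,"tz":0.0133,"ax":0,"ay":0,"az":0,"jaw":-1},{"tx":0.025,"ty":0,"tz":0.0133,"ax":0,"ay":0,"az":0,"jaw":-1},{"tx":0.015,"ty":0,"tz":0.008,"ax":0,"ay":0,"az":0,"jaw":-1},{"tx":0.0,"ty":0,"tz":0,"ax":0,"ay":0,"az":0,"jaw":-1},{"tx":0,"ty":0,"tz":0,"ax":0,"ay":0,"az":0,"jaw":-1},{"tx":0,"ty":0,"tz":0,"ax":0,"ay":0,"az":0,"jaw":-1},{"tx":0,"ty":0,"tz":0,"ax":0,"ay":0,"az":0,"jaw":-1},{"tx":0,"ty":0,"tz":0,"ax":0,"ay":0,"az":0,"jaw":-1},{"tx":0,"ty":0,"tz":0,"ax":0,"ay":0,"az":0,"jaw":-1},{"tx":0,"ty":0,"tz":0,"ax":0,"ay":0,"az":0,"jaw":-1}]'
python3 - <<'E'
from h import *
goR([.4348,-.319,.0338],tilt(55.6,-62))
# tin in scene: silhouette tilt
im,K,E=cam("scene"); hsv=cv2.cvtColor(im,cv2.COLOR_RGB2HSV); m=cv2.inRange(hsv,(100,70,12),(130,255,255)); nn,l,s,c=cv2.connectedComponentsWithStats(m)
for i in range(1,nn):
    if s[i,4]>50: print(s[i],c[i])
E
```

```text
time: 42.7
ee_pos: [0.4383, -0.3183, 0.1517]
tcp_rot: [-179.6, 62.1, 56.2]
wrist_force: [0.1, -0.8, -1.0]
opening: 0.0629
grasp_force: 45.4
time: 43.95
ee_pos: [0.4367, -0.3197, 0.0795]
tcp_rot: [-179.6, 62.1, 56.0]
wrist_force: [-0.3, 0.2, -1.8]
opening: 0.0631
grasp_force: 45.4
shift [ 0.0402 -0.0018  0.0218] turn [0.  0.1 0.2]
```

```bash
python3 -m handwheel '[{"tx":0.015,"ty":-0.0018,"tz":0.008,"ax":0,"ay":0,"az":0.2,"jaw":-1},{"tx":0.012,"ty":0,"tz":0.0065,"ax":0,"ay":0,"az":0,"jaw":-1},{"tx":0.007,"ty":0,"tz":0.0037,"ax":0,"ay":0,"az":0,"jaw":-1},{"tx":0.004,"ty":0,"tz":0.0022,"ax":0,"ay":0,"az":0,"jaw":-1},{"tx":0.0015,"ty":0,"tz":0.0008,"ax":0,"ay":0,"az":0,"jaw":-1},{"tx":0,"ty":0,"tz":0,"ax":0,"ay":0,"az":0,"jaw":-1},{"tx":0,"ty":0,"tz":0,"ax":0,"ay":0,"az":0,"jaw":-1},{"tx":0,"ty":0,"tz":0,"ax":0,"ay":0,"az":0,"jaw":-1},{"tx":0,"ty":0,"tz":0,"ax":0,"ay":0,"az":0,"jaw":-1},{"tx":0,"ty":0,"tz":0,"ax":0,"ay":0,"az":0,"jaw":-1}]'
```

```text
time: 45.25
ee_pos: [0.435, -0.3188, 0.0348]
tcp_rot: [180.0, 62.1, 55.6]
wrist_force: [0.4, -0.5, -1.3]
opening: 0.0631
grasp_force: 45.4
```

```bash
python3 -m handwheel '[{"tx":0.0007,"ty":0,"tz":0.0003,"ax":0,"ay":0,"az":0,"jaw":-1},{"tx":0.0005,"ty":0,"tz":0.0003,"ax":0,"ay":0,"az":0,"jaw":-1},{"tx":0,"ty":0,"tz":0,"ax":0,"ay":0,"az":0,"jaw":-1},{"tx":0,"ty":0,"tz":0,"ax":0,"ay":0,"az":0,"jaw":1},{"tx":0,"ty":0,"tz":0,"ax":0,"ay":0,"az":0,"jaw":1},{"tx":0,"ty":0,"tz":0,"ax":0,"ay":0,"az":0,"jaw":1},{"tx":0,"ty":0,"tz":-0.01,"ax":0,"ay":0,"az":0,"jaw":1},{"tx":0,"ty":0,"tz":-0.02,"ax":0,"ay":0,"az":0,"jaw":1},{"tx":0,"ty":0,"tz":-0.03,"ax":0,"ay":0,"az":0,"jaw":1},{"tx":0,"ty":0,"tz":-0.04,"ax":0,"ay":0,"az":0,"jaw":1}]'
python3 - <<'E'
from h import *
for n in ("wrist",):
    im,K,E=cam(n); hsv=cv2.cvtColor(im,cv2.COLOR_RGB2HSV); m=cv2.inRange(hsv,(100,70,12),(130,255,255)); nn,l,s,c=cv2.connectedComponentsWithStats(m)
    for i in range(1,nn):
        if s[i,4]>100: print(n,s[i],c[i])
    for z in (.08,0):
        P=np.array([proj(K,E,[.444+r*np.cos(a),-.305+r*np.sin(a),z]) for r in ((.034,) if z else (.029,)) for a in np.linspace(0,6.28,40)]); print("pred",P.min(0).round(),P.max(0).round())
E
```

```text
time: 46.5
ee_pos: [0.4852, -0.2451, 0.0809]
tcp_rot: [180.0, 62.1, 55.5]
wrist_force: [0.5, 0.3, -0.3]
opening: 0.0852
grasp_force: 0.0
wrist [ 231  154   89  114 8850] [274.73819209 214.08158192]
pred [228. 264.] [319. 267.]
pred [237. 150.] [310. 176.]
```

```bash
python3 -m handwheel '[{"tx":-0.0288,"ty":0,"tz":-0.0153,"ax":0,"ay":0,"az":0,"jaw":1},{"tx":-0.0288,"ty":0,"tz":-0.0153,"ax":0,"ay":0,"az":0,"jaw":1},{"tx":-0.0288,"ty":0,"tz":-0.0153,"ax":0,"ay":0,"az":0,"jaw":1},{"tx":-0.0288,"ty":0,"tz":-0.0153,"ax":0,"ay":0,"az":0,"jaw":1},{"tx":0,"ty":0,"tz":0,"ax":0,"ay":10.3,"az":0,"jaw":0.1},{"tx":0,"ty":0,"tz":0,"ax":0,"ay":10.3,"az":0,"jaw":0.1},{"tx":0,"ty":0,"tz":0,"ax":0,"ay":10.3,"az":0,"jaw":0.1},{"tx":0,"ty":0,"tz":0,"ax":0,"ay":10.3,"az":0,"jaw":0.1},{"tx":0,"ty":0,"tz":0,"ax":0,"ay":10.3,"az":0,"jaw":0.1},{"tx":0,"ty":0,"tz":0,"ax":0,"ay":10.3,"az":0,"jaw":0.1}]'
cat >> h.py <<'E'
def knobs(n):
    im,K,E=cam(n); hsv=cv2.cvtColor(im,cv2.COLOR_RGB2HSV); m=cv2.inRange(hsv,(11,60,70),(22,170,255)); nn,l,s,c=cv2.connectedComponentsWithStats(m)
    for i in range(1,nn):
        if s[i,4]>60: print(n,s[i],c[i].round(1),ray(K,E,*c[i],.02)[:2].round(4))
E
python3 - <<'E'
from h import *
knobs("top"); knobs("wrist"); o=telemetry.get_obs(); print(o["ee_pos"],o["tcp_rot"])
print(go(.4305,-.1225,.12,55.5))
E
```

```text
time: 47.8
ee_pos: [0.4854, -0.2454, 0.2122]
tcp_rot: [179.8, -0.1, 55.7]
wrist_force: [0.9, -1.0, -0.8]
opening: 0.0465
grasp_force: 0.0
top [264 102  13  15 131] [270.3 109.1] [0.7735 0.0173]
top [ 119  158   84   84 1902] [156.8 181.9] [0.6197 0.2562]
top [176 197  32  20 156] [190.6 206.7] [0.5667 0.1849]
top [180 210  30  18 117] [199.4 219.6] [0.5396 0.1664]
top [255 225  15  45 411] [262.  246.9] [0.4817 0.0371]
top [277 228  16  14 143] [284.7 234.4] [ 0.5067 -0.01  ]
top [336 235  15  15 150] [343.5 242.3] [ 0.4892 -0.131 ]
top [333 264  15  15 152] [339.9 270.8] [ 0.431  -0.1221]
wrist [202  83  29  31 651] [216.   98.1] [ 0.4902 -0.1331]
wrist [153 110  32  29 671] [167.6 123.8] [ 0.4319 -0.1244]
wrist [383 374  11  16  93] [386.4 382.3] [ 0.4594 -0.5578]
[ 0.48398072 -0.24734791  0.21223849] [1.79852041e+02 6.76258751e-02 5.53918345e+01]
(array([ 0.0725, -0.1152,  0.0919]), 'az', np.float64(-0.1))
```

```bash
python3 -m handwheel '[{"tx":0.018,"ty":-0.0285,"tz":0.02,"ax":0,"ay":0,"az":0,"jaw":0.05},{"tx":0.018,"ty":-0.0285,"tz":0.02,"ax":0,"ay":0,"az":0,"jaw":0.05},{"tx":0.018,"ty":-0.0285,"tz":0.02,"ax":0,"ay":0,"az":0,"jaw":0.05},{"tx":0.018,"ty":-0.0285,"tz":0.02,"ax":0,"ay":0,"az":0,"jaw":0.05},{"tx":0,"ty":0,"tz":0.02,"ax":0,"ay":0,"az":10,"jaw":0.05},{"tx":0,"ty":0,"tz":0.02,"ax":0,"ay":0,"az":10,"jaw":0.05},{"tx":0,"ty":0,"tz":0.02,"ax":0,"ay":0,"az":0,"jaw":0.05},{"tx":0,"ty":0,"tz":0.02,"ax":0,"ay":0,"az":0,"jaw":0.05},{"tx":0,"ty":0,"tz":0,"ax":0,"ay":0,"az":0,"jaw":0.05},{"tx":0,"ty":0,"tz":0,"ax":0,"ay":0,"az":0,"jaw":0.05}]' 40
python3 - <<'E'
from h import *
print(go(.4313,-.1235,.004,35)); knobs("wrist")
im,K,E=cam("wrist"); print(proj(K,E,[.4313,-.1235,.02]))
E
```

```text
time: 49.15
ee_pos: [0.4315, -0.1224, 0.051]
tcp_rot: [179.9, 0.3, 35.6]
wrist_force: [0.6, 0.2, 0.5]
opening: 0.0445
grasp_force: 0.0
(array([-0.0006,  0.0007,  0.047 ]), 'az', np.float64(0.6))
wrist [ 149    0   65   46 2217] [183.2  19.2] [ 0.5029 -0.0154]
wrist [ 318  146   55   54 2244] [344.8 172.3] [ 0.4903 -0.1313]
wrist [ 252  212   47   54 1956] [275.1 239.3] [ 0.4331 -0.1227]
[274.08864069 242.14904846]
```

Aligned to within 2 mm, so I descend, grip and lift.

```bash
python3 -m handwheel '[{"tx":0,"ty":0.0005,"tz":0.015,"ax":0,"ay":0,"az":0,"jaw":0.05},{"tx":0,"ty":0,"tz":0.015,"ax":0,"ay":0,"az":0,"jaw":0.05},{"tx":0,"ty":0,"tz":0.012,"ax":0,"ay":0,"az":0,"jaw":0.05},{"tx":0,"ty":0,"tz":0.005,"ax":0,"ay":0,"az":0,"jaw":0.05},{"tx":0,"ty":0,"tz":0,"ax":0,"ay":0,"az":0,"jaw":-1},{"tx":0,"ty":0,"tz":0,"ax":0,"ay":0,"az":0,"jaw":-1},{"tx":0,"ty":0,"tz":0,"ax":0,"ay":0,"az":0,"jaw":-1},{"tx":0,"ty":0,"tz":-0.02,"ax":0,"ay":0,"az":0,"jaw":-1},{"tx":0,"ty":0,"tz":-0.06,"ax":0,"ay":0,"az":0,"jaw":-1},{"tx":0,"ty":0,"tz":-0.06,"ax":0,"ay":0,"az":0,"jaw":-1}]' 40
python3 -c "
from h import *
print(go(.555,.235,.15,35))"
```

```text
time: 50.5
ee_pos: [0.4313, -0.1226, 0.145]
tcp_rot: [179.9, 0.3, 35.6]
wrist_force: [1.6, -0.4, -0.1]
opening: 0.0283
grasp_force: 39.6
(array([ 0.3087, -0.2187, -0.0068]), 'az', np.float64(0.6))
```

```bash
python3 -m handwheel '[{"tx":0.0362,"ty":-0.0266,"tz":0,"ax":0,"ay":0,"az":0,"jaw":-1},{"tx":0.0362,"ty":-0.0266,"tz":0,"ax":0,"ay":0,"az":0,"jaw":-1},{"tx":0.0362,"ty":-0.0266,"tz":0,"ax":0,"ay":0,"az":0,"jaw":-1},{"tx":0.0362,"ty":-0.0266,"tz":0,"ax":0,"ay":0,"az":0,"jaw":-1},{"tx":0.0362,"ty":-0.0266,"tz":0,"ax":0,"ay":0,"az":0,"jaw":-1},{"tx":0.0362,"ty":-0.0266,"tz":0,"ax":0,"ay":0,"az":0,"jaw":-1},{"tx":0.0362,"ty":-0.0266,"tz":0,"ax":0,"ay":0,"az":0,"jaw":-1},{"tx":0.0362,"ty":-0.0266,"tz":0,"ax":0,"ay":0,"az":0,"jaw":-1},{"tx":0.0362,"ty":-0.0266,"tz":0,"ax":0,"ay":0,"az":0,"jaw":-1},{"tx":0,"ty":0,"tz":0,"ax":0,"ay":0,"az":0,"jaw":-1}]'
python3 -m handwheel '[{"tx":0,"ty":0,"tz":0.023,"ax":0,"ay":0,"az":0,"jaw":-1},{"tx":0,"ty":0,"tz":0.023,"ax":0,"ay":0,"az":0,"jaw":-1},{"tx":0,"ty":0,"tz":0.023,"ax":0,"ay":0,"az":0,"jaw":-1},{"tx":0,"ty":0,"tz":0.02,"ax":0,"ay":0,"az":0,"jaw":-1},{"tx":0,"ty":0,"tz":0,"ax":0,"ay":0,"az":0,"jaw":0.05},{"tx":0,"ty":0,"tz":0,"ax":0,"ay":0,"az":0,"jaw":0.05},{"tx":0,"ty":0,"tz":-0.02,"ax":0,"ay":0,"az":0,"jaw":0.05},{"tx":0,"ty":0,"tz":-0.04,"ax":0,"ay":0,"az":0,"jaw":0.05},{"tx":0,"ty":0,"tz":-0.04,"ax":0,"ay":0,"az":0,"jaw":0.05},{"tx":0,"ty":0,"tz":-0.04,"ax":0,"ay":0,"az":0,"jaw":0.05}]'
python3 - <<'E'
from h import *
knobs("top"); print(telemetry.get_obs()["ee_pos"]); print(go(.4895,-.1318,.05,35)); print(go(.507,-.0105,.05,35))
E
```

```text
time: 51.75
ee_pos: [0.5575, 0.2642, 0.1406]
tcp_rot: [179.9, 0.3, 35.8]
wrist_force: [-0.5, 0.0, -0.9]
opening: 0.0286
grasp_force: 39.6
time: 53.0
ee_pos: [0.5575, 0.2618, 0.1954]
tcp_rot: [179.9, 0.1, 35.6]
wrist_force: [0.7, 0.2, -0.1]
opening: 0.0445
grasp_force: 0.0
top [264 102  13  15 149] [270.2 109.1] [0.7734 0.0175]
top [144 157  59  28 933] [173.5 171.4] [0.6415 0.2216]
top [ 118  180   99   68 3674] [172.1 213.5] [0.5529 0.2232]
top [255 225  14  45 389] [261.8 246.6] [0.4822 0.0374]
top [277 228  15  14 137] [284.7 234.4] [ 0.5068 -0.0099]
top [336 235  15  15 151] [343.5 242.3] [ 0.4891 -0.1311]
top [542 252  18  55 567] [552.5 275.3] [ 0.417  -0.5562]
[0.55860338 0.26230767 0.20126713]
(array([-0.2863,  0.2797,  0.151 ]), 'az', np.float64(0.6))
(array([-0.2015,  0.1913,  0.151 ]), 'az', np.float64(0.6))
```

```bash
python3 -m handwheel '[{"tx":-0.0318,"ty":0.0311,"tz":0,"ax":0,"ay":0,"az":0,"jaw":0.05},{"tx":-0.0318,"ty":0.0311,"tz":0,"ax":0,"ay":0,"az":0,"jaw":0.05},{"tx":-0.0318,"ty":0.0311,"tz":0,"ax":0,"ay":0,"az":0,"jaw":0.05},{"tx":-0.0318,"ty":0.0311,"tz":0.01,"ax":0,"ay":0,"az":0,"jaw":0.05},{"tx":-0.0318,"ty":0.0311,"tz":0.02,"ax":0,"ay":0,"az":0,"jaw":0.05},{"tx":-0.0318,"ty":0.0311,"tz":0.02,"ax":0,"ay":0,"az":0,"jaw":0.05},{"tx":-0.0318,"ty":0.0311,"tz":0.02,"ax":0,"ay":0,"az":0,"jaw":0.05},{"tx":-0.0318,"ty":0.0311,"tz":0.02,"ax":0,"ay":0,"az":0,"jaw":0.05},{"tx":-0.0318,"ty":0.0311,"tz":0.02,"ax":0,"ay":0,"az":0,"jaw":0.05},{"tx":0,"ty":0,"tz":0.03,"ax":0,"ay":0,"az":0,"jaw":0.05}]'
python3 - <<'E'
from h import *
print(go(.4897,-.132,.004,35)); knobs("wrist")
E
```

```text
time: 54.3
ee_pos: [0.4877, -0.1358, 0.0555]
tcp_rot: [179.7, 0.1, 35.4]
wrist_force: [1.4, -0.2, -0.0]
opening: 0.0447
grasp_force: 0.0
(array([ 0.0039, -0.0022,  0.0514]), 'az', np.float64(0.4))
wrist [  80   59   62   58 2737] [109.8  88.1] [ 0.508  -0.0116]
wrist [ 248  203   47   52 1865] [271.  229.1] [ 0.4921 -0.1311]
```

```bash
python3 -m handwheel '[{"tx":0.0044,"ty":-0.0019,"tz":0.017,"ax":0,"ay":0,"az":0,"jaw":0.05},{"tx":0,"ty":0,"tz":0.017,"ax":0,"ay":0,"az":0,"jaw":0.05},{"tx":0,"ty":0,"tz":0.012,"ax":0,"ay":0,"az":0,"jaw":0.05},{"tx":0,"ty":0,"tz":0.005,"ax":0,"ay":0,"az":0,"jaw":0.05},{"tx":0,"ty":0,"tz":0,"ax":0,"ay":0,"az":0,"jaw":-1},{"tx":0,"ty":0,"tz":0,"ax":0,"ay":0,"az":0,"jaw":-1},{"tx":0,"ty":0,"tz":0,"ax":0,"ay":0,"az":0,"jaw":-1},{"tx":0,"ty":0,"tz":-0.02,"ax":0,"ay":0,"az":0,"jaw":-1},{"tx":0,"ty":0,"tz":-0.06,"ax":0,"ay":0,"az":0,"jaw":-1},{"tx":0,"ty":0,"tz":-0.06,"ax":0,"ay":0,"az":0,"jaw":-1}]' 40
python3 -c "
from h import *
print(go(.58,.23,.14,35))"
```

```text
time: 55.6
ee_pos: [0.4896, -0.1284, 0.1448]
tcp_rot: [179.9, 0.3, 35.6]
wrist_force: [1.3, -0.1, 0.1]
opening: 0.0281
grasp_force: 39.6
(array([ 0.2822, -0.2387,  0.0031]), 'az', np.float64(0.6))
```

```bash
python3 -m handwheel '[{"tx":0.0314,"ty":-0.0265,"tz":0,"ax":0,"ay":0,"az":0,"jaw":-1},{"tx":0.0314,"ty":-0.0265,"tz":0,"ax":0,"ay":0,"az":0,"jaw":-1},{"tx":0.0314,"ty":-0.0265,"tz":0,"ax":0,"ay":0,"az":0,"jaw":-1},{"tx":0.0314,"ty":-0.0265,"tz":0,"ax":0,"ay":0,"az":0,"jaw":-1},{"tx":0.0314,"ty":-0.0265,"tz":0,"ax":0,"ay":0,"az":0,"jaw":-1},{"tx":0.0314,"ty":-0.0265,"tz":0,"ax":0,"ay":0,"az":0,"jaw":-1},{"tx":0.0314,"ty":-0.0265,"tz":0,"ax":0,"ay":0,"az":0,"jaw":-1},{"tx":0.0314,"ty":-0.0265,"tz":0,"ax":0,"ay":0,"az":0,"jaw":-1},{"tx":0.0314,"ty":-0.0265,"tz":0,"ax":0,"ay":0,"az":0,"jaw":-1},{"tx":0,"ty":0,"tz":0,"ax":0,"ay":0,"az":0,"jaw":-1}]'
python3 -m handwheel '[{"tx":0,"ty":0,"tz":0.02,"ax":0,"ay":0,"az":0,"jaw":-1},{"tx":0,"ty":0,"tz":0.023,"ax":0,"ay":0,"az":0,"jaw":-1},{"tx":0,"ty":0,"tz":0.023,"ax":0,"ay":0,"az":0,"jaw":-1},{"tx":0,"ty":0,"tz":0.02,"ax":0,"ay":0,"az":0,"jaw":-1},{"tx":0,"ty":0,"tz":0,"ax":0,"ay":0,"az":0,"jaw":0.05},{"tx":0,"ty":0,"tz":0,"ax":0,"ay":0,"az":0,"jaw":0.05},{"tx":0,"ty":0,"tz":-0.02,"ax":0,"ay":0,"az":0,"jaw":0.05},{"tx":0,"ty":0,"tz":-0.04,"ax":0,"ay":0,"az":0,"jaw":0.05},{"tx":0,"ty":0,"tz":-0.04,"ax":0,"ay":0,"az":0,"jaw":0.05},{"tx":0,"ty":0,"tz":-0.04,"ax":0,"ay":0,"az":0,"jaw":0.05}]'
python3 - <<'E'
from h import *
knobs("top"); print(telemetry.get_obs()["ee_pos"]); print(go(.507,-.0108,.1,96))
E
```

```text
time: 56.85
ee_pos: [0.581, 0.2324, 0.1409]
tcp_rot: [179.9, 0.3, 35.8]
wrist_force: [0.4, -0.3, -0.9]
opening: 0.0284
grasp_force: 39.6
time: 58.1
ee_pos: [0.5812, 0.2303, 0.1994]
tcp_rot: [179.9, 0.1, 35.6]
wrist_force: [1.2, 0.0, -0.1]
opening: 0.0451
grasp_force: 0.0
top [264 102  13  15 145] [270.3 109.1] [0.7734 0.0174]
top [ 123  158   93   86 4281] [177.2 203.9] [0.5727 0.2129]
top [255 225  15  45 376] [261.8 246.8] [0.4818 0.0374]
top [277 228  15  14 139] [284.7 234.4] [ 0.5067 -0.0099]
top [542 252  18  55 573] [552.4 275.4] [ 0.4167 -0.5561]
[0.58221423 0.23076743 0.20535325]
(array([-0.2023,  0.1522,  0.105 ]), 'az', np.float64(-60.4))
```

```bash
python3 -m handwheel '[{"tx":-0.0405,"ty":0.0304,"tz":0,"ax":0,"ay":0,"az":0,"jaw":0.05},{"tx":-0.0405,"ty":0.0304,"tz":0,"ax":0,"ay":0,"az":0,"jaw":0.05},{"tx":-0.0405,"ty":0.0304,"tz":0,"ax":0,"ay":0,"az":0,"jaw":0.05},{"tx":-0.0405,"ty":0.0304,"tz":0,"ax":0,"ay":0,"az":0,"jaw":0.05},{"tx":-0.0405,"ty":0.0304,"tz":0,"ax":0,"ay":0,"az":-5,"jaw":0.05},{"tx":0,"ty":0,"tz":0.02,"ax":0,"ay":0,"az":-10.6,"jaw":0.05},{"tx":0,"ty":0,"tz":0.02,"ax":0,"ay":0,"az":-10.6,"jaw":0.05},{"tx":0,"ty":0,"tz":0.02,"ax":0,"ay":0,"az":-10.6,"jaw":0.05},{"tx":0,"ty":0,"tz":0.02,"ax":0,"ay":0,"az":-10.6,"jaw":0.05},{"tx":0,"ty":0,"tz":0.02,"ax":0,"ay":0,"az":-10.6,"jaw":0.05}]'
python3 - <<'E'
from h import *
print(go(.507,-.0108,.004,96)); knobs("wrist"); o=telemetry.get_obs(); print(o["ee_pos"],o["tcp_rot"])
E
```

```text
time: 59.4
ee_pos: [0.5053, -0.0117, 0.0982]
tcp_rot: [180.0, 0.2, 94.0]
wrist_force: [1.2, 0.6, -0.9]
opening: 0.0448
grasp_force: 0.0
(array([0.0011, 0.0017, 0.0942]), 'az', np.float64(-2.0))
wrist [317   0 104  17 859] [354.9   5.3] [0.547  0.1328]
wrist [ 258  193   38   42 1260] [276.6 213.3] [ 0.5071 -0.0086]
[ 0.50419691 -0.01161835  0.09545287] [-179.80051497    0.21441675   94.48481606]
```

```bash
python3 -m handwheel '[{"tx":0.0016,"ty":0.0025,"tz":0.022,"ax":0,"ay":0,"az":0,"jaw":0.05},{"tx":0,"ty":0,"tz":0.025,"ax":0,"ay":0,"az":0,"jaw":0.05},{"tx":0,"ty":0,"tz":0.025,"ax":0,"ay":0,"az":0,"jaw":0.05},{"tx":0,"ty":0,"tz":0.016,"ax":0,"ay":0,"az":0,"jaw":0.05},{"tx":0,"ty":0,"tz":0.0045,"ax":0,"ay":0,"az":0,"jaw":0.05},{"tx":0,"ty":0,"tz":0,"ax":0,"ay":0,"az":0,"jaw":-1},{"tx":0,"ty":0,"tz":0,"ax":0,"ay":0,"az":0,"jaw":-1},{"tx":0,"ty":0,"tz":0,"ax":0,"ay":0,"az":0,"jaw":-1},{"tx":0,"ty":0,"tz":-0.04,"ax":0,"ay":0,"az":0,"jaw":-1},{"tx":0,"ty":0,"tz":-0.06,"ax":0,"ay":0,"az":0,"jaw":-1}]' 40
python3 -c "
from h import *
print(go(.535,.25,.16,95))"
```

```text
time: 60.7
ee_pos: [0.5058, -0.0099, 0.104]
tcp_rot: [-179.7, 0.2, 93.6]
wrist_force: [1.1, 0.7, -0.1]
opening: 0.0283
grasp_force: 39.6
(array([ 0.2573,  0.0451, -0.0572]), 'az', np.float64(-1.4))
```

```bash
python3 -m handwheel '[{"tx":0,"ty":0,"tz":-0.05,"ax":0,"ay":0,"az":0,"jaw":-1},{"tx":0.0335,"ty":0.0083,"tz":0,"ax":0,"ay":0,"az":0,"jaw":-1},{"tx":0.0335,"ty":0.0083,"tz":0,"ax":0,"ay":0,"az":0,"jaw":-1},{"tx":0.0335,"ty":0.0083,"tz":0,"ax":0,"ay":0,"az":0,"jaw":-1},{"tx":0.0335,"ty":0.0083,"tz":0,"ax":0,"ay":0,"az":0,"jaw":-1},{"tx":0.0335,"ty":0.0083,"tz":0,"ax":0,"ay":0,"az":0,"jaw":-1},{"tx":0.0335,"ty":0.0083,"tz":0,"ax":0,"ay":0,"az":0,"jaw":-1},{"tx":0.0335,"ty":0.0083,"tz":0,"ax":0,"ay":0,"az":0,"jaw":-1},{"tx":0,"ty":0,"tz":0,"ax":0,"ay":0,"az":-7,"jaw":-1},{"tx":0,"ty":0,"tz":0,"ax":0,"ay":0,"az":0,"jaw":-1}]'
python3 -m handwheel '[{"tx":0,"ty":0,"tz":0.03,"ax":0,"ay":0,"az":0,"jaw":-1},{"tx":0,"ty":0,"tz":0.03,"ax":0,"ay":0,"az":0,"jaw":-1},{"tx":0,"ty":0,"tz":0.03,"ax":0,"ay":0,"az":0,"jaw":-1},{"tx":0,"ty":0,"tz":0,"ax":0,"ay":0,"az":0,"jaw":-0.1},{"tx":0,"ty":0,"tz":0,"ax":0,"ay":0,"az":0,"jaw":-0.1},{"tx":0,"ty":0,"tz":-0.02,"ax":0,"ay":0,"az":0,"jaw":-0.1},{"tx":0,"ty":0,"tz":-0.04,"ax":0,"ay":0,"az":0,"jaw":-0.1},{"tx":0,"ty":0,"tz":-0.04,"ax":0,"ay":0,"az":0,"jaw":-0.1},{"tx":0,"ty":0,"tz":-0.03,"ax":0,"ay":0,"az":0,"jaw":-0.1},{"tx":0,"ty":0,"tz":0,"ax":0,"ay":0,"az":0,"jaw":-0.1}]'
python3 -c "
from h import *
print(go(.4455,.207,.18,101)); print(go(.40,.15,.25,101))"
```

```text
time: 61.95
ee_pos: [0.5503, 0.2283, 0.153]
tcp_rot: [-179.8, 0.2, 100.6]
wrist_force: [0.3, 0.7, -0.2]
opening: 0.0284
grasp_force: 39.6
time: 63.2
ee_pos: [0.5519, 0.2286, 0.1978]
tcp_rot: [179.8, 0.1, 100.6]
wrist_force: [0.8, 0.3, 0.3]
opening: 0.0382
grasp_force: 0.0
(array([-0.0017, -0.1086,  0.0174]), 'az', np.float64(-0.4))
(array([-0.0496, -0.1635, -0.0527]), 'az', np.float64(-0.4))
```

```bash
python3 -m handwheel '[{"tx":-0.0004,"ty":-0.027,"tz":-0.01,"ax":0,"ay":0,"az":0,"jaw":-0.35},{"tx":-0.0004,"ty":-0.027,"tz":-0.01,"ax":0,"ay":0,"az":0,"jaw":-0.35},{"tx":-0.0004,"ty":-0.027,"tz":-0.01,"ax":0,"ay":0,"az":0,"jaw":-0.35},{"tx":-0.0004,"ty":-0.027,"tz":-0.01,"ax":0,"ay":0,"az":0,"jaw":-0.35},{"tx":0,"ty":0,"tz":0,"ax":0,"ay":0,"az":0,"jaw":-0.35},{"tx":0,"ty":0,"tz":0,"ax":0,"ay":0,"az":0,"jaw":-0.35},{"tx":0,"ty":0,"tz":0,"ax":0,"ay":0,"az":0,"jaw":-0.35},{"tx":0,"ty":0,"tz":0,"ax":0,"ay":0,"az":0,"jaw":-0.35},{"tx":0,"ty":0,"tz":0,"ax":0,"ay":0,"az":0,"jaw":-0.35},{"tx":0,"ty":0,"tz":0,"ax":0,"ay":0,"az":0,"jaw":-0.35}]'
python3 - <<'E'
from h import *
im,K,E=cam("wrist"); im2,K2,E2=cam("top"); np.savez("w13.npz",im=im,K=K,E=E)
save("m13.png",np.hstack([im,im2]),.714); print(go(.4455,.207,.043,101)); knobs("top")
E
```

```text
time: 64.45
ee_pos: [0.4448, 0.2069, 0.2333]
tcp_rot: [-179.8, 0.2, 100.6]
wrist_force: [0.5, -0.1, -0.0]
opening: 0.0273
grasp_force: 0.0
(array([0.0007, 0.0014, 0.1904]), 'az', np.float64(-0.4))
top [264 102  13  15 150] [270.2 109.2] [0.7733 0.0175]
top [ 118  158   85   65 1794] [158.3 178.7] [0.6263 0.253 ]
top [161 195  47  21 367] [178.9 204.4] [0.5718 0.2093]
top [144 205  66  29 577] [169.5 219.8] [0.5399 0.2286]
top [255 225  15  45 397] [261.9 247.2] [0.4811 0.0372]
top [541 252  19  55 567] [552.4 275.3] [ 0.4171 -0.5561]
```

View pics/m13.png

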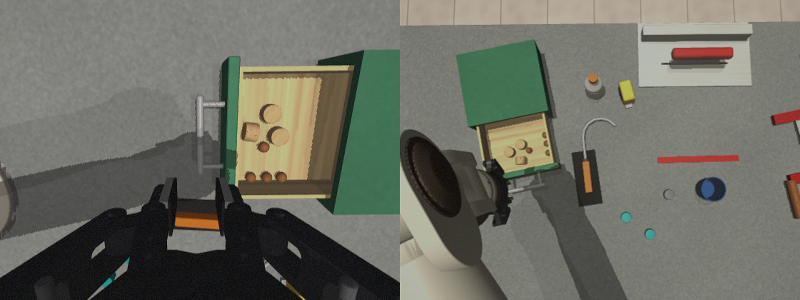

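The drawer holds all three knobs, at (270,113), (250,131) and (277,135), and four balls at (263,147) and along the wall. The tin stands empty at (710,189), and no knobs are left on the bench. Now I close the drawer by its bar.

```bash
python3 -m handwheel '[{"tx":0.0007,"ty":0.0014,"tz":0.03,"ax":0,"ay":0,"az":-0.4,"jaw":-0.35},{"tx":0,"ty":0,"tz":0.03,"ax":0,"ay":0,"az":0,"jaw":-0.35},{"tx":0,"ty":0,"tz":0.03,"ax":0,"ay":0,"az":0,"jaw":-0.35},{"tx":0,"ty":0,"tz":0.025,"ax":0,"ay":0,"az":0,"jaw":-0.35},{"tx":0,"ty":0,"tz":0.025,"ax":0,"ay":0,"az":0,"jaw":-0.35},{"tx":0,"ty":0,"tz":0.02,"ax":0,"ay":0,"az":0,"jaw":-0.35},{"tx":0,"ty":0,"tz":0.02,"ax":0,"ay":0,"az":0,"jaw":-0.35},{"tx":0,"ty":0,"tz":0.01,"ax":0,"ay":0,"az":0,"jaw":-0.35},{"tx":0,"ty":0,"tz":0,"ax":0,"ay":0,"az":0,"jaw":-0.35},{"tx":0,"ty":0,"tz":0,"ax":0,"ay":0,"az":0,"jaw":-0.35}]'
python3 -m handwheel '[{"tx":0,"ty":0,"tz":0,"ax":0,"ay":0,"az":0,"jaw":-1},{"tx":0,"ty":0,"tz":0,"ax":0,"ay":0,"az":0,"jaw":-1},{"tx":0,"ty":0,"tz":0,"ax":0,"ay":0,"az":0,"jaw":-1},{"tx":0,"ty":0,"tz":0,"ax":0,"ay":0,"az":0,"jaw":-1},{"tx":0,"ty":0.006,"tz":0,"ax":0,"ay":0,"az":0,"jaw":-1},{"tx":0,"ty":0.009,"tz":0,"ax":0,"ay":0,"az":0,"jaw":-1},{"tx":0,"ty":0.01,"tz":0,"ax":0,"ay":0,"az":0,"jaw":-1},{"tx":0,"ty":0.01,"tz":0,"ax":0,"ay":0,"az":0,"jaw":-1},{"tx":0,"ty":0.01,"tz":0,"ax":0,"ay":0,"az":0,"jaw":-1},{"tx":0,"ty":0.01,"tz":0,"ax":0,"ay":0,"az":0,"jaw":-1}]' 40
python3 -m handwheel '[{"tx":0,"ty":0.01,"tz":0,"ax":0,"ay":0,"az":0,"jaw":-1},{"tx":0,"ty":0.01,"tz":0,"ax":0,"ay":0,"az":0,"jaw":-1},{"tx":0,"ty":0.01,"tz":0,"ax":0,"ay":0,"az":0,"jaw":-1},{"tx":0,"ty":0.01,"tz":0,"ax":0,"ay":0,"az":0,"jaw":-1},{"tx":0,"ty":0.01,"tz":0,"ax":0,"ay":0,"az":0,"jaw":-1},{"tx":0,"ty":0.01,"tz":0,"ax":0,"ay":0,"az":0,"jaw":-1},{"tx":0,"ty":0.01,"tz":0,"ax":0,"ay":0,"az":0,"jaw":-1},{"tx":0,"ty":0.006,"tz":0,"ax":0,"ay":0,"az":0,"jaw":-1},{"tx":0,"ty":0.002,"tz":0,"ax":0,"ay":0,"az":0,"jaw":-1},{"tx":0,"ty":0,"tz":0,"ax":0,"ay":0,"az":0,"jaw":-1}]'
python3 -c "
from h import *
print(go(.580,.2336,.043,101))"
```

```text
time: 65.85
ee_pos: [0.4457, 0.2072, 0.0439]
tcp_rot: [-179.8, 0.2, 101.0]
wrist_force: [0.5, -0.1, 0.2]
opening: 0.0277
grasp_force: 0.0
time: 67.1
ee_pos: [0.4999, 0.2179, 0.0439]
tcp_rot: [-179.9, 0.2, 101.0]
wrist_force: [-2.1, 1.5, 7.4]
opening: 0.0094
grasp_force: 39.5
time: 68.35
ee_pos: [0.5767, 0.2332, 0.044]
tcp_rot: [-179.9, 0.1, 101.0]
wrist_force: [0.7, 2.1, 7.1]
opening: 0.0095
grasp_force: 39.5
(array([-0.0003,  0.0033,  0.001 ]), 'az', np.float64(0.0))
```

Pushing the last millimetres until it bears against the stop.

```bash
python3 -m handwheel '[{"tx":0,"ty":0.002,"tz":0,"ax":0,"ay":0,"az":0,"jaw":-1},{"tx":0,"ty":0.001,"tz":0,"ax":0,"ay":0,"az":0,"jaw":-1},{"tx":0,"ty":0.001,"tz":0,"ax":0,"ay":0,"az":0,"jaw":-1},{"tx":0,"ty":0.001,"tz":0,"ax":0,"ay":0,"az":0,"jaw":-1},{"tx":0,"ty":0,"tz":0,"ax":0,"ay":0,"az":0,"jaw":-1},{"tx":0,"ty":0,"tz":0,"ax":0,"ay":0,"az":0,"jaw":-1},{"tx":0,"ty":0,"tz":0,"ax":0,"ay":0,"az":0,"jaw":-1},{"tx":0,"ty":0,"tz":0,"ax":0,"ay":0,"az":0,"jaw":-1},{"tx":0,"ty":0,"tz":0,"ax":0,"ay":0,"az":0,"jaw":-1},{"tx":0,"ty":0,"tz":0,"ax":0,"ay":0,"az":0,"jaw":-1}]'
```

```text
time: 69.6
ee_pos: [0.5813, 0.2342, 0.0439]
tcp_rot: [-179.9, 0.1, 101.0]
wrist_force: [-0.3, 1.7, 7.1]
opening: 0.0096
grasp_force: 39.5
```

```bash
python3 -m handwheel '[{"tx":0,"ty":0.001,"tz":0,"ax":0,"ay":0,"az":0,"jaw":-1},{"tx":0,"ty":0.001,"tz":0,"ax":0,"ay":0,"az":0,"jaw":-1},{"tx":0,"ty":0.001,"tz":0,"ax":0,"ay":0,"az":0,"jaw":-1},{"tx":0,"ty":0,"tz":0,"ax":0,"ay":0,"az":0,"jaw":-1},{"tx":0,"ty":0,"tz":0,"ax":0,"ay":0,"az":0,"jaw":-1},{"tx":0,"ty":0,"tz":0,"ax":0,"ay":0,"az":0,"jaw":-1},{"tx":0,"ty":0,"tz":0,"ax":0,"ay":0,"az":0,"jaw":-1},{"tx":0,"ty":0,"tz":0,"ax":0,"ay":0,"az":0,"jaw":-1},{"tx":0,"ty":0,"tz":0,"ax":0,"ay":0,"az":0,"jaw":-1},{"tx":0,"ty":0,"tz":0,"ax":0,"ay":0,"az":0,"jaw":-1}]'
```

```text
time: 70.85
ee_pos: [0.5843, 0.2347, 0.044]
tcp_rot: [-179.9, 0.1, 101.0]
wrist_force: [-1.2, 2.1, 7.2]
opening: 0.0096
grasp_force: 39.5
```

```bash
python3 -m handwheel '[{"tx":0,"ty":0.001,"tz":0,"ax":0,"ay":0,"az":0,"jaw":-1},{"tx":0,"ty":0.001,"tz":0,"ax":0,"ay":0,"az":0,"jaw":-1},{"tx":0,"ty":0.001,"tz":0,"ax":0,"ay":0,"az":0,"jaw":-1},{"tx":0,"ty":0.001,"tz":0,"ax":0,"ay":0,"az":0,"jaw":-1},{"tx":0,"ty":0,"tz":0,"ax":0,"ay":0,"az":0,"jaw":-1},{"tx":0,"ty":0,"tz":0,"ax":0,"ay":0,"az":0,"jaw":-1},{"tx":0,"ty":0,"tz":0,"ax":0,"ay":0,"az":0,"jaw":-1},{"tx":0,"ty":0,"tz":0,"ax":0,"ay":0,"az":0,"jaw":-1},{"tx":0,"ty":0,"tz":0,"ax":0,"ay":0,"az":0,"jaw":-1},{"tx":0,"ty":0,"tz":0,"ax":0,"ay":0,"az":0,"jaw":-1}]'
```

```text
time: 72.1
ee_pos: [0.5882, 0.2355, 0.0439]
tcp_rot: [-179.9, 0.1, 101.0]
wrist_force: [-0.6, 2.7, 7.7]
opening: 0.0093
grasp_force: 39.5
```

```bash
python3 -m handwheel '[{"tx":0,"ty":0.001,"tz":0,"ax":0,"ay":0,"az":0,"jaw":-1},{"tx":0,"ty":0.001,"tz":0,"ax":0,"ay":0,"az":0,"jaw":-1},{"tx":0,"ty":0.001,"tz":0,"ax":0,"ay":0,"az":0,"jaw":-1},{"tx":0,"ty":0,"tz":0,"ax":0,"ay":0,"az":0,"jaw":-1},{"tx":0,"ty":0,"tz":0,"ax":0,"ay":0,"az":0,"jaw":-1},{"tx":0,"ty":0,"tz":0,"ax":0,"ay":0,"az":0,"jaw":-1},{"tx":0,"ty":0,"tz":0,"ax":0,"ay":0,"az":0,"jaw":-1},{"tx":0,"ty":0,"tz":0,"ax":0,"ay":0,"az":0,"jaw":-1},{"tx":0,"ty":0,"tz":0,"ax":0,"ay":0,"az":0,"jaw":-1},{"tx":0,"ty":0,"tz":0,"ax":0,"ay":0,"az":0,"jaw":-1}]'
```

```text
time: 73.35
ee_pos: [0.589, 0.2357, 0.0439]
tcp_rot: [-179.7, 0.1, 101.1]
wrist_force: [-12.1, 1.1, 14.0]
opening: 0.0096
grasp_force: 40.3
```

The stop is reached. Now I release and retreat.

```bash
python3 -m handwheel '[{"tx":0,"ty":-0.001,"tz":0,"ax":0,"ay":0,"az":0,"jaw":-0.4},{"tx":0,"ty":0,"tz":0,"ax":0,"ay":0,"az":0,"jaw":-0.4},{"tx":0,"ty":0,"tz":0,"ax":0,"ay":0,"az":0,"jaw":-0.4},{"tx":0,"ty":0,"tz":-0.01,"ax":0,"ay":0,"az":0,"jaw":-0.4},{"tx":0,"ty":0,"tz":-0.03,"ax":0,"ay":0,"az":0,"jaw":-0.4},{"tx":0,"ty":0,"tz":-0.05,"ax":0,"ay":0,"az":0,"jaw":-0.4},{"tx":0,"ty":0,"tz":-0.05,"ax":0,"ay":0,"az":0,"jaw":-0.4},{"tx":0,"ty":0,"tz":-0.05,"ax":0,"ay":0,"az":0,"jaw":-0.4},{"tx":0,"ty":-0.03,"tz":0,"ax":0,"ay":0,"az":0,"jaw":-0.4},{"tx":0,"ty":-0.03,"tz":0,"ax":0,"ay":0,"az":0,"jaw":-0.4}]'
python3 -m handwheel '[{"tx":0,"ty":-0.05,"tz":0,"ax":0,"ay":0,"az":0,"jaw":-0.4},{"tx":0,"ty":-0.05,"tz":0,"ax":0,"ay":0,"az":0,"jaw":-0.4},{"tx":0,"ty":-0.04,"tz":0,"ax":0,"ay":0,"az":0,"jaw":-0.4},{"tx":0,"ty":0,"tz":0,"ax":0,"ay":0,"az":0,"jaw":-0.4},{"tx":0,"ty":0,"tz":0,"ax":0,"ay":0,"az":0,"jaw":-0.4},{"tx":0,"ty":0,"tz":0,"ax":0,"ay":0,"az":0,"jaw":-0.4},{"tx":0,"ty":0,"tz":0,"ax":0,"ay":0,"az":0,"jaw":-0.4},{"tx":0,"ty":0,"tz":0,"ax":0,"ay":0,"az":0,"jaw":-0.4},{"tx":0,"ty":0,"tz":0,"ax":0,"ay":0,"az":0,"jaw":-0.4},{"tx":0,"ty":0,"tz":0,"ax":0,"ay":0,"az":0,"jaw":-0.4}]'
python3 - <<'E'
from h import *
knobs("top")
im,K,E=cam("top"); hsv=cv2.cvtColor(im,cv2.COLOR_RGB2HSV); m=cv2.inRange(hsv,(100,100,20),(130,255,255)); nn,l,s,c=cv2.connectedComponentsWithStats(m)
print([(s[i].tolist(),c[i].round(1).tolist()) for i in range(1,nn) if s[i,4]>100])
for n in ("wrist","top"):
    im,K,E=cam(n); hsv=cv2.cvtColor(im,cv2.COLOR_RGB2HSV); b=cv2.inRange(hsv,(0,0,130),(179,40,255))
    # drawer bar: bright steel near expected place
    e=np.array([-.1908,.9816]); c0=np.array([.589,.2357])
    pts=[]
    for v,u in np.argwhere(b>0):
        p=ray(K,E,u,v,.065)[:2]-c0
        if abs(p@e)<.045 and abs(p@[e[1],-e[0]])<.03: pts.append(p@[e[1],-e[0]])
    print(n,len(pts),"bar offset along cab x from (.589,.2357):",np.median(pts).round(4) if pts else None)
E
```

```text
time: 74.6
ee_pos: [0.5313, 0.2244, 0.2334]
tcp_rot: [-179.9, 0.2, 101.0]
wrist_force: [0.2, -0.1, 0.2]
opening: 0.0255
grasp_force: 0.0
time: 75.85
ee_pos: [0.394, 0.1977, 0.2335]
tcp_rot: [-179.8, 0.2, 101.0]
wrist_force: [0.6, 0.0, 0.5]
opening: 0.0256
grasp_force: 0.0
top [264 102  13  15 142] [270.2 109.1] [0.7733 0.0175]
top [255 225  15  45 402] [261.9 246.9] [0.4815 0.0372]
top [541 252  19  55 567] [552.4 275.3] [ 0.417  -0.5561]
[([422, 248, 35, 34, 533], [434.6, 264.8])]
wrist 1565 bar offset along cab x from (.589,.2357): -0.0172
top 228 bar offset along cab x from (.589,.2357): 0.0004
```

```bash
python3 -c "
from workcell import workorder
print(workorder.job_done())"
```

```text
the job is handed in; nothing more can be done
None
```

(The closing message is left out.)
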